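# Stand, slot and lock the village lighting module

## Robot

A 7-joint arm with a two-finger parallel gripper is mounted at the origin on the work surface. World frame = base frame: x ahead of the robot, y to its left, z up, the work surface at z = 0. Lengths are in m, angles in rad, forces in N, time in s.
With the tool pointing down it reaches from about 0.35 to 0.9 m from the base axis. Payload 8.1 kg.
Tool frame: the origin (TCP) lies at the very end of the fingers, on their centre line; the grasp point (between the pads) lies 19 mm behind it; z points along the fingers, y is the line along which they close (so a half turn about z gives the same grasp; the last joint's range is limited). The gripper opens to 85 mm and grips with 20 to 120 N. Pads are 22 mm wide; open, the fingers measure 114 mm over their backs; the gripper's body (76 mm by 85 mm) begins 54 mm behind the grasp point. The pads swing forward as they close: fully open they stand 13 mm farther back than shut.
Start: joints at [1.22, 0.434, 0.025, 1.573, -0.012, 1.134, -0.075], TCP at [0.153, -0.606, 0.231] pointing down, gripper open.
Joint ranges: [-2.62, 2.62], [-0.44, 2.09], [-1.27, 1.32], [0.08, 2.57], [-1.32, 4.46], [0.12, 2], [-2.74, 2.74]. Speed limits (rad/s): [2.22, 2.22, 3.01, 3.01, 3.14, 3.14, 3.14].

## Interface

Orientations are given as a unit quaternion [x, y, z, w].
In Python, from plant import env gives the robot as it stands.
- The arm moves only by the tool jog_arm, never from a script. Its argument "steps" is a list of rows, each an object of numbers: "claw": the opening, from -1 (shut) to 1 (fully open); "tx", "ty", "tz": the shift along the tool's x, y, z in cm; "yaw": the turn about the tool's z in units of 10 degrees (1.0 is 10 degrees). A call has 1 to 12 rows; each row shifts and turns the commanded pose from where the row before left it, along the tool's axes as they then stand; what a row does not reach is not made up. A row lasts 1/8 s, in which the tool goes at most 62.5 mm and 10.7 degrees, less where a joint would pass 70% of its speed; a pose out of reach is approached as far as the arm can. A call with a gripper value outside its range is refused whole. The fingers move at their own pace and stop on an object; "squeeze" is the grip in N (left out, the last holds). Time passes only in rows, so rows that do not move let the fingers close. It gives the time, the measured TCP pose, the force, the opening and the grip force at its end, in the units of the state.
- env.read_state(): the state, without advancing time (a new reading comes with each control period).
- env.read_camera(name): name is "scene" or "top" or "wrist"; returns (picture, depth): 400x640x3 uint8, blue, green, red; 400x640 float32, m along the optical axis (not along the pixel's ray), 0 where there is no reading.
- env.camera_info(name): a dict with "K" (3x3 intrinsics, pixels), "R" (3x3) and "t" (3): a world point X has camera coordinates R X + t; the wrist camera has in their place "tool_from_camera" (4x4, takes a point from camera to tool coordinates, whose origin is the TCP and whose axes are the flange's). Camera axes: x right, y down, z forward; pixel columns grow to the right and rows downward; lengths in m; the calibration is good to about 2 mm. A picture is of the moment at which its call begins: read the wrist's pose just before it. camera_info takes no time and is no camera call.
- env.close_job(): hands the job in; it is judged then, once.
Trained networks look in the newest picture that a camera, given by its name, has taken for a name from the list of things; names that differ only in an ending like _2 or _b are one class to them, and where a whole thing is asked for, a point or a joint stands for the part that bears it (a point fixed in the world has none). Each returns a list of dicts, best first, with "p" (0 to 1); they miss things now and then, are a little off and sometimes report something else, mostly with a low value. They report only what shows in the picture. A call takes as long as a camera call. They do not tell look-alikes from the thing itself.
- env.regions_of(target, camera): "region" (400x640 bool, what is visible of it) and "xy" ([column, row] in pixels, amid what is visible of it).
- env.mark_of(target, camera): "xy" ([column, row] in pixels: a listed point, or the origin of a listed thing).
The state is a dict: "clock": time; "q": joint angles; "qvel": joint speeds; "effort": joint torques, N m; "ee_pos": TCP position; "ee_rot": TCP orientation; "ft_force": force on the tool from outside, world axes, zero at the start; "wrist_torque": the same for the moment, N m; "gripper_width": finger opening in m; "gripper_force": force on a finger pad.
Only numpy, scipy, OpenCV 4.12 (cv2) and the standard library are available. Lean on these libraries where they do the work, as an engineer would, in place of code of your own. Each camera call takes 0.05 s, during which the arm holds its last target. There are 200 camera calls.

## Task

Fit the long flat lighting module into the village's control dock: first stand it plug end down on the sloped rest and let go so that you can take it again by its tail edge, then push it upright, plug end down, fully home in the dock's slot without ramming it. Finally swing the dock's locking lever fully shut over it and let go; leave the short spare module, the cottage, the fir tree and the tank wagon where they are.

Things in the scene. Friction and masses are not known exactly. Their poses are not given: they have to be found in the camera images.
- module: Long grey plastic module lying flat, 110 x 60 x 10 mm, about 0.11 kg (0.8 to 1.3 times). Origin: centre of its underside; x along its length to the plug end (starts roughly towards world -y), y across its width, z its thickness. 95 mm of plain slab from the tail, then a 15 mm brass plug tongue, 50 mm wide, 6 mm thick, centred. Both faces alike but for black vent lines near the plug end.
- module_nose (a point): Middle of the plug tongue's end face (55 mm from the module's middle, mid-thickness).
- module_tail (a point): Middle of the tail end face (55 mm from the middle, mid-thickness).
- spare: Short spare module of the same look, 80 x 42 x 10 mm, a bystander lying flat near the long one; the two may have changed places. Origin: centre of its underside, x towards its plug.
- rest: Fixed sloped rest. Origin: centre of the underside of its 90 x 100 x 12 mm wooden foot. In its frame an aluminium face, 46 mm wide (x) and 65 mm long, rises at 45 degrees towards +y and up from a line at y = -30, z = 34 mm; there a ledge square to the face stands 14 mm proud. The module lies on the face, length up the slope, plug end on the ledge.
- rest_foot (a point): Where the module's nose point (module_nose) lies when it rests in the middle of the rest: on the ledge, 5 mm off the face.
- rest_top (a point): Where module_tail lies when the module is in the middle of the rest: 110 mm up the slope from rest_foot. The module's upper 45 mm then stick out freely past the face, with open space under them, so the tail can be pinched across its 10 mm thickness with the tool tilted about 45 degrees.
- dock: Fixed dock: grey base 150 x 110 x 6 mm with an upright dark steel slot. Origin: on the table under the slot's middle. The slot is 65 mm long along the dock's x, 12.4 mm wide along its y, floor 10 mm and rim 75 mm above the table. Outside, the walls are 89 x 37 mm. A 16 mm steel post at x = +52 mm carries the lever.
- dock_mouth (a point): Middle of the slot at its rim, 75 mm above the table. The top 7 mm flare by 4 mm on each side. At 45 mm above the table two sprung brass rollers, one on each long wall, nip the module (their backs stick out 10 mm beyond the walls): pushing it past them and home takes up to about 15 N; it does not fall home by itself.
- dock_home (a point): Middle of the slot's floor, 10 mm above the table: where module_nose is when fully home. The module then stands upright, its width along the dock's x, tail edge 120 mm above the table (45 mm above the rim).
- pad: Brass contact pad that forms the slot's floor, 65 x 12.4 x 4 mm, its top 10 mm above the table, fixed in the dock. Origin: centre of its underside. Pressing the plug on it with more than 40 N is ramming.
- lever (a joint): Angle of the locking lever about its upright pivot, rad: 0 = fully shut against a stop (bar along the dock's -x from the pivot, over the module's tail edge), up to 1.6 = open (bar towards the dock's -y; counter-clockwise from above). Starts open, 1.2 to 1.55. Turns with light friction (under 1 N at the tip), stays where left. A module not fully home blocks it.
- lever_pivot (a point): On the lever's pivot axis at the bar's mid-height (129.5 mm above the table), at x = +52 mm, y = 0 in the dock's frame. The round hub is 20 mm in diameter, its top 137.5 mm above the table.
- lever_tip (a point): End of the lever's steel bar, 85 mm from the pivot, at mid-height. The bar is 12 mm wide and 12 mm tall, underside 123.5 mm and top 135.5 mm above the table: 3.5 mm over a module that is fully home.
- cottage: Model cottage, about 78 x 80 x 70 mm, a bystander. Origin: centre of its underside.
- fir: Model fir tree, 110 mm tall, 53 mm across, a bystander. Origin: centre of its underside.
- wagon: Model tank wagon, 110 x 38 x 64 mm, a bystander. Origin: centre of its underside.
Mind the look-alikes: they are no part of the job. What is shaped like the rest but red is not meant. Of the things that look like the dock, the smaller one is meant.

How it is judged:
On the way, in this order (a step that is already met when the one before it is completed fails the run):
1. the long module lies plug end down on the sloped rest, let go and still (distance between module_nose and rest_foot below 0.018 m and distance between module_tail and rest_top below 0.03 m and linear speed of module below 0.02 m/s and contact force between the fingers and module below 0.1 N), for 0.2 s.
2. the module is upright and fully home in the dock's slot (horizontal distance between module_nose and dock_home below 0.006 m and horizontal distance between module_tail and dock_home below 0.009 m and z of module_nose in the frame of dock_home below 0.003 m), for 0.2 s.
At the end, for the whole second after the job is handed in: The long module stands upright, plug end down, in the dock's slot with its plug within 3 mm of the slot floor (nose within 6 mm and tail within 9 mm of the slot's middle seen from above), still and let go, and the lever is within 0.15 rad of fully shut (all of step 2 and value of joint lever below 0.15 rad and linear speed of module below 0.02 m/s and contact force between the fingers and module below 0.1 N); the robot touches nothing.
It fails at once if the spare module or another bystander is moved more than 25 mm (distance of any of spare, cottage, fir, wagon from where it was at the start of the episode above 0.025 m).
It fails at once if the plug is rammed on the contact pad in the slot's floor (more than 40 N) (contact force between module and pad above 40 N).
It also fails if it takes over 67 s, if anything falls off the work surface, if the arm or the gripper's body presses on something with over 40 N, if the wrist force passes 120 N, or if a joint passes its speed limit or range.

## Working session

There is one attempt and no reset: what is moved stays moved. The work goes in short steps, Python scripts to look and compute and a tool call to move; the robot and the scene stay as the last step left them, time stands still between calls to the robot, and variables do not carry over. Pictures are saved under pics/ and viewed, at most 10 in all, crops included, and the job is handed in when it is done.

Besides the shell and the picture viewer there is one more tool, called by a JSON object that holds its "method" and its "body", one argument or row to a line. jog_arm: Moves the arm, as the interface text tells. Its arguments: {"type":"object","properties":{"steps":{"type":"array"},"squeeze":{"type":"number"}},"required":["steps"]}

```bash
ls; mkdir -p pics; python3 - <<'E'
from plant import env
import cv2,numpy as np
s=env.read_state();print({k:np.round(v,3) for k,v in s.items()})
ims=[]
for c in("scene","top"):
    p,d=env.read_camera(c);cv2.imwrite(f"pics/{c}0.png",p);np.save(f"pics/{c}0.npy",d)
    i=env.camera_info(c);print(c,np.round(i["K"],1).tolist(),np.round(i["R"],3).tolist(),np.round(i["t"],3))
    for n in("module","spare","rest","dock","lever","cottage","fir","wagon"):
        for r in env.regions_of(n,c)[:3]:print(c,n,round(r["p"],2),np.round(r["xy"]),int(r["region"].sum()))
    for n in ("module_nose","module_tail","rest_foot","rest_top","dock_mouth","lever_pivot","lever_tip"):
        for r in env.mark_of(n,c)[:3]:print(c,n,round(r["p"],2),np.round(r["xy"],1))
print(env.camera_info("wrist"));print(env.read_state()["clock"])
E
```

```text
pics
{'clock': np.float64(0.0), 'q': array([ 1.22 ,  0.435,  0.025,  1.574, -0.012,  1.134, -0.075]), 'qvel': array([ 0.001,  0.001,  0.   ,  0.001, -0.001, -0.001,  0.   ]), 'effort': array([-1.0000e-03, -6.7047e+01,  1.0240e+00, -3.1621e+01,  1.5000e-02,
        1.3000e-02,  0.0000e+00]), 'ee_pos': array([ 0.153, -0.605,  0.231]), 'ee_rot': array([ 0.992,  0.124, -0.   , -0.001]), 'ft_force': array([-0.031,  0.205,  0.948]), 'wrist_torque': array([ 0.007, -0.06 , -0.026]), 'gripper_force': np.float64(0.0), 'gripper_width': np.float64(0.085)}
scene [[454.0, 0.0, 326.2], [0.0, 454.0, 200.2], [0.0, 0.0, 1.0]] [[0.756, 0.654, -0.005], [0.336, -0.395, -0.855], [-0.562, 0.645, -0.519]] [-0.423 -0.066  1.463]
scene module 0.69 [371. 192.] 401
scene spare 0.79 [410. 213.] 275
scene spare 0.69 [367. 192.] 349
scene spare 0.3 [417. 253.] 1152
scene rest 0.67 [339. 233.] 1136
scene rest 0.61 [298. 198.] 897
scene dock 0.86 [164. 256.] 4880
scene dock 0.68 [234. 302.] 3369
scene lever 0.9 [155. 202.] 463
scene lever 0.62 [234. 276.] 422
scene lever 0.35 [416. 252.] 1141
scene cottage 0.66 [418
[... 1465 characters left out ...]
 ]
top lever_pivot 0.91 [446.4 265.9]
top lever_pivot 0.63 [438.1 178.7]
top lever_pivot 0.59 [249.2 220.6]
top lever_tip 0.59 [464.3 310.9]
top lever_tip 0.58 [467.5 175.6]
{'K': array([[282.27784599,   0.        , 322.30946695],
       [  0.        , 282.27784599, 201.0761843 ],
       [  0.        ,   0.        ,   1.        ]]), 'tool_from_camera': array([[-5.45702992e-04, -9.49925228e-01, -3.12476820e-01,
         8.04056968e-02],
       [ 9.99999478e-01, -2.48621694e-04, -9.90571679e-04,
         4.44346679e-04],
       [ 8.63280512e-04, -3.12477197e-01,  9.49924869e-01,
        -1.43857289e-01],
       [ 0.00000000e+00,  0.00000000e+00,  0.00000000e+00,
         1.00000000e+00]])}
1.6
```

```bash
python3 - <<'E'
import cv2
a=cv2.imread("pics/top0.png");cv2.imwrite("pics/top0c.png",cv2.resize(a[90:330,190:510],None,fx=2.5,fy=2.5,interpolation=cv2.INTER_CUBIC))
a=cv2.imread("pics/scene0.png");cv2.imwrite("pics/sc0c.png",cv2.resize(a[150:390,100:460],None,fx=2.2,fy=2.2,interpolation=cv2.INTER_CUBIC))
E
```

```text
(no output)
```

View pics/top0c.png

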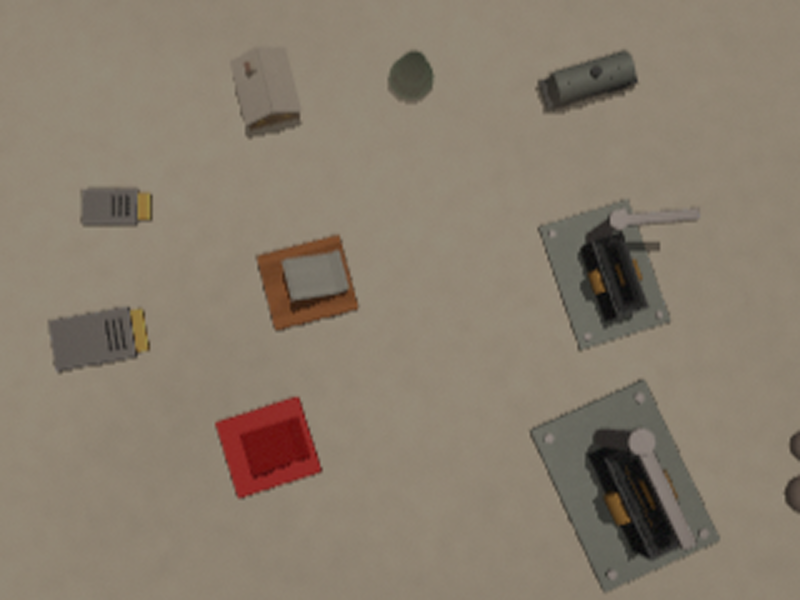

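View pics/sc0c.png

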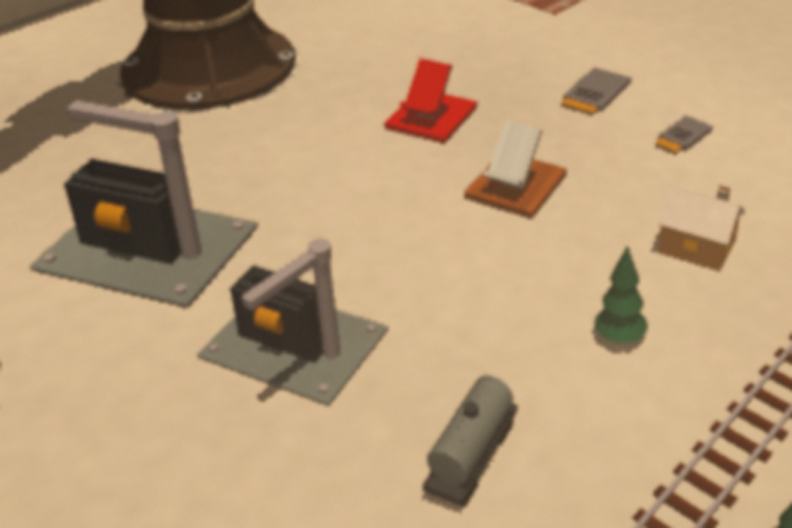

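The top view shows the long module at about (230,223) and the spare at (238,172). The grey rest is at (312,203) and its red look-alike below it at (294,265). The smaller dock is at (431,197), with its lever open. The scene view agrees: small dock (234,302), grey rest (339,233).

```bash
cat > h.py <<'E'
from plant import env
import cv2,numpy as np
from scipy.spatial.transform import Rotation as Ro
def cam(c):
    i=env.camera_info(c)
    if c=="wrist":
        s=env.read_state();T=np.eye(4);T[:3,:3]=Ro.from_quat(s["ee_rot"]).as_matrix();T[:3,3]=s["ee_pos"]
        M=np.linalg.inv(T@i["tool_from_camera"]);return i["K"],M[:3,:3],M[:3,3]
    return i["K"],i["R"],i["t"]
def ray(C,xy):
    K,R,t=C;d=R.T@np.linalg.inv(K)@np.array([xy[0],xy[1],1.]);return -R.T@t,d
def atz(C,xy,z):
    o,d=ray(C,xy);return o+d*(z-o[2])/d[2]
def tri(*obs):
    A=np.zeros((3,3));b=np.zeros(3)
    for C,xy in obs:
        o,d=ray(C,xy);d=d/np.linalg.norm(d);P=np.eye(3)-np.outer(d,d);A+=P;b+=P@o
    p=np.linalg.solve(A,b);return p
def cloud(C,d,mask=None):
    K,R,t=C;m=d>0
    if mask is not None:m&=mask
    v,u=np.nonzero(m);z=d[m];return (np.c_[(u-K[0,2])/K[0,0]*z,(v-K[1,2])/K[1,1]*z,z]-t)@R
E
python3 - <<'E'
from h import *
S,T=cam("scene"),cam("top")
P={"nose":((363.5,203.4),(247.6,223.3)),"tail":((375,182.5),(209.5,230.3)),"rfoot":((329.3,230),(326.2,194.7)),"mouth":((228.2,278.9),(438.3,199.1)),"pivot":((242.4,264.6),(438.1,178.7)),"tip":((211.9,290.3),(467.5,175.6))}
for n,(a,b) in P.items():
    p=tri((S,a),(T,b));print(n,p.round(3))
for n,xy,z in(("module",(230,223),.01),("spare",(238,172),.01),("cottage",(294,124),.03),("fir",(356,120),.05),("wagon",(427,125),.05),("restred",(294,265),.03),("bigdock",(443,282),.07),("nose",(247.6,223.3),.005),("tail",(209.5,230.3),.005),("bigpivot",(446.4,265.9),.17)):print(n,atz(T,xy,z).round(3))
# top view heights: module/rest
d=np.load("pics/top0.npy");p=cloud(T,d)
for n,c,r in (("mod",(230,223),25),("rest",(312,203),25)):
    m=np.zeros(d.shape,bool);m[c[1]-r:c[1]+r,c[0]-r:c[0]+r]=1
    q=cloud(T,d,m);print(n,np.percentile(q[:,2],[1,10,50,90,99]).round(3))
    lo=.005 if n=="mod" else .006; hi=.02 if n=="mod" else .018
    k=q[(q[:,2]>lo)&(q[:,2]<hi)];print(len(k),cv2.minAreaRect(k[:,:2].astype(np.float32)*1000))
m=np.zeros(d.shape,bool);m[150:240,400:470]=1;q=cloud(T,d,m)
k=q[(q[:,2]>.065)&(q[:,2]<.085)];print("rim",len(k),cv2.minAreaRect(k[:,:2].astype(np.float32)*1000))
k=q[(q[:,2]>.115)];print("lever",len(k),cv2.minAreaRect(k[:,:2].astype(np.float32)*1000))
E
```

```text
nose [ 0.481  0.254 -0.017]
tail [0.456 0.357 0.004]
rfoot [0.552 0.02  0.043]
mouth [ 0.533 -0.284  0.073]
pivot [ 0.579 -0.275  0.129]
tip [ 0.586 -0.354  0.122]
module [0.478 0.297 0.01 ]
spare [0.626 0.275 0.01 ]
cottage [0.761 0.109 0.03 ]
fir [ 0.764 -0.069  0.05 ]
wagon [ 0.745 -0.27   0.05 ]
restred [0.356 0.112 0.03 ]
bigdock [ 0.307 -0.29   0.07 ]
nose [0.476 0.247 0.005]
tail [0.458 0.357 0.005]
bigpivot [ 0.353 -0.275  0.17 ]
mod [-0.007 -0.004  0.001  0.01   0.014]
742 ((479.46356201171875, 299.3289794921875), (140.8262481689453, 135.69886779785156), 0.21836373209953308)
rest [-0.007 -0.004  0.002  0.044  0.077]
665 ((526.3447875976562, 64.62042999267578), (124.78595733642578, 131.60708618164062), 1.0854204893112183)
rim 326 ((537.1236572265625, -282.7315368652344), (103.96307373046875, 38.32430648803711), 15.94636058807373)
lever 199 ((579.7633666992188, -307.0604248046875), (20.345727920532227, 95.23051452636719), 0.10966663062572479)
```

```bash
cat >> h.py <<'E'
def rows(goal,yaw=None,n=1,start=None):
    """goal world TCP, yaw = world angle (deg) of tool y; n rows; prints per-row tool shifts (rotating)"""
    s=env.read_state() if start is None else start
    p=np.array(s["ee_pos"]);R=Ro.from_quat(s["ee_rot"]).as_matrix()
    a0=np.degrees(np.arctan2(R[1,1],R[0,1]));da=0 if yaw is None else (yaw-a0+180)%360-180
    d=(np.array(goal)-p)/n;out=[]
    for i in range(n):
        Ri=Ro.from_euler("z",da*i/n,degrees=True).as_matrix()@R
        out.append(list(np.round(100*Ri.T@d,2)))
    print("from",p.round(4),"a0",round(a0,2),"yaw/row",round(-da/n/10,3));print(out)
    return dict(ee_pos=np.array(goal),ee_rot=Ro.from_matrix(Ro.from_euler("z",da,degrees=True).as_matrix()@R).as_quat())
E
python3 - <<'E'
from h import *
s=rows([.46,-.30,.29],-45,9)
s=rows([.52,.04,.27],-10,7,s)
E
```

```text
from [ 0.1533 -0.6059  0.2313] a0 -75.81 yaw/row -0.342
[[np.float64(4.14), np.float64(-2.46), np.float64(-0.65)], [np.float64(4.28), np.float64(-2.21), np.float64(-0.65)], [np.float64(4.4), np.float64(-1.95), np.float64(-0.65)], [np.float64(4.51), np.float64(-1.68), np.float64(-0.65)], [np.float64(4.6), np.float64(-1.41), np.float64(-0.65)], [np.float64(4.68), np.float64(-1.13), np.float64(-0.65)], [np.float64(4.74), np.float64(-0.85), np.float64(-0.65)], [np.float64(4.78), np.float64(-0.57), np.float64(-0.65)], [np.float64(4.8), np.float64(-0.28), np.float64(-0.65)]]
from [ 0.46 -0.3   0.29] a0 -45.0 yaw/row -0.5
[[np.float64(4.04), np.float64(-2.83), np.float64(0.29)], [np.float64(4.27), np.float64(-2.47), np.float64(0.29)], [np.float64(4.47), np.float64(-2.08), np.float64(0.29)], [np.float64(4.63), np.float64(-1.69), np.float64(0.29)], [np.float64(4.76), np.float64(-1.28), np.float64(0.29)], [np.float64(4.86), np.float64(-0.86), np.float64(0.29)], [np.float64(4.91), np.float64(-0.43), np.float64(0.29)]]
```

{"method": "jog_arm", "body": {
  "steps": [
    {"tx": 4.14, "ty": -2.46, "tz": -0.7, "yaw": -0.34, "claw": 1},
    {"tx": 4.28, "ty": -2.2, "tz": -0.7, "yaw": -0.34},
    {"tx": 4.4, "ty": -1.95, "tz": -0.6, "yaw": -0.34},
    {"tx": 4.5, "ty": -1.7, "tz": -0.6, "yaw": -0.34},
    {"tx": 4.6, "ty": -1.4, "tz": -0.6, "yaw": -0.34},
    {"tx": 4.7, "ty": -1.1, "tz": -0.7, "yaw": -0.34},
    {"tx": 4.7, "ty": -0.85, "tz": -0.7, "yaw": -0.34},
    {"tx": 4.8, "ty": -0.6, "tz": -0.6, "yaw": -0.34},
    {"tx": 4.8, "ty": -0.3, "tz": -0.6, "yaw": -0.34},
    {"tx": 0}
  ]
}}

```text
invalid input at $.steps[1]: expected keys claw, tx, ty, tz, yaw
```

{"method": "jog_arm", "body": {
  "steps": [
    {"tx": 4.14, "ty": -2.46, "tz": -0.7, "yaw": -0.34, "claw": 1},
    {"tx": 4.28, "ty": -2.2, "tz": -0.7, "yaw": -0.34, "claw": 1},
    {"tx": 4.4, "ty": -1.95, "tz": -0.6, "yaw": -0.34, "claw": 1},
    {"tx": 4.5, "ty": -1.7, "tz": -0.6, "yaw": -0.34, "claw": 1},
    {"tx": 4.6, "ty": -1.4, "tz": -0.6, "yaw": -0.34, "claw": 1},
    {"tx": 4.7, "ty": -1.1, "tz": -0.7, "yaw": -0.34, "claw": 1},
    {"tx": 4.7, "ty": -0.85, "tz": -0.7, "yaw": -0.34, "claw": 1},
    {"tx": 4.8, "ty": -0.6, "tz": -0.6, "yaw": -0.34, "claw": 1},
    {"tx": 4.8, "ty": -0.3, "tz": -0.6, "yaw": -0.34, "claw": 1},
    {"tx": 0, "ty": 0, "tz": 0, "yaw": 0, "claw": 1}
  ]
}}

```text
clock: 2.85
ee_pos: [0.4635, -0.2966, 0.2899]
ee_rot: [0.923, 0.385, 0.001, -0.0]
ft_force: [-0.2, -0.5, 0.2]
gripper_width: 0.0853
gripper_force: 0.0
```

```bash
cat >> h.py <<'E'
def look(tag,names,regs=()):
    C=cam("wrist");p,d=env.read_camera("wrist");cv2.imwrite(f"pics/{tag}.png",p);np.savez(f"pics/{tag}.npz",K=C[0],R=C[1],t=C[2],d=d)
    for n in names:
        for r in env.mark_of(n,"wrist")[:3]:
            if r["p"]>.3:
                u,v=np.round(r["xy"]).astype(int);z=d[min(max(v,0),399),min(max(u,0),639)];o,dd=ray(C,r["xy"]);print(tag,n,round(r["p"],2),np.round(r["xy"],1),"depthpt",(o+dd*z).round(4))
    return C,p,d
E
python3 - <<'E'
from h import *
C,p,d=look("dock",["dock_mouth","lever_pivot","lever_tip","dock"])
q=cloud(C,d)
k=q[(q[:,2]>.068)&(q[:,2]<.082)&(q[:,0]>.45)&(abs(q[:,1]+.28)<.08)];print("rim",len(k),cv2.minAreaRect(k[:,:2].astype(np.float32)*1000))
k=q[(q[:,2]>.115)&(q[:,2]<.15)&(q[:,0]>.45)&(q[:,1]<-.2)];print("lever",len(k),cv2.minAreaRect(k[:,:2].astype(np.float32)*1000),np.percentile(k[:,2],[5,50,95]))
s=rows([.52,.04,.27],-10,7)
E
```

```text
dock dock_mouth 0.91 [231.6 268.2] depthpt [ 0.4392 -0.2607  0.317 ]
dock dock_mouth 0.72 [353.6 127.7] depthpt [ 0.5341 -0.2904  0.0113]
dock lever_pivot 0.66 [388.3  85.2] depthpt [ 0.5809 -0.2697  0.1389]
dock lever_tip 0.8 [441.6 141.6] depthpt [ 0.5849 -0.3497  0.1376]
dock dock 0.96 [349.4 125.1] depthpt [ 0.5305 -0.2771  0.0733]
dock dock 0.59 [247.7 241.1] depthpt [ 0.289  -0.2998  0.0157]
rim 1622 ((537.1532592773438, -283.74334716796875), (99.54174041748047, 36.55290222167969), 16.557607650756836)
lever 1432 ((585.780029296875, -307.6103820800781), (19.690000534057617, 94.88015747070312), 6.3362627029418945) [0.13007932 0.13688348 0.1395271 ]
from [ 0.4593 -0.3016  0.2891] a0 -45.34 yaw/row -0.505
[[np.float64(4.05), np.float64(-2.86), np.float64(0.27)], [np.float64(4.28), np.float64(-2.49), np.float64(0.27)], [np.float64(4.49), np.float64(-2.11), np.float64(0.27)], [np.float64(4.65), np.float64(-1.7), np.float64(0.27)], [np.float64(4.79), np.float64(-1.29), np.float64(0.27)], [np.float64(4.88), np.float64(-0.86), np.float64(0.27)], [np.float64(4.94), np.float64(-0.43), np.float64(0.27)]]
```

View pics/dock.png

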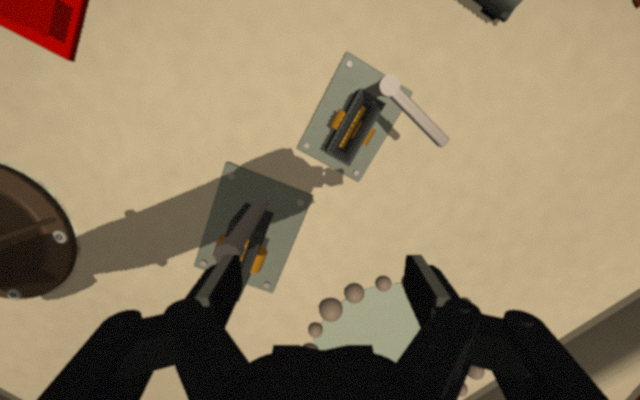

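The wrist view shows the small dock at (353,125) with its lever open, hub (390,85) and tip (443,142). Next I'll look at the rest.

{"method": "jog_arm", "body": {
  "steps": [
    {"tx": 4.05, "ty": -2.85, "tz": 0.3, "yaw": -0.5, "claw": 1},
    {"tx": 4.3, "ty": -2.5, "tz": 0.3, "yaw": -0.5, "claw": 1},
    {"tx": 4.5, "ty": -2.1, "tz": 0.3, "yaw": -0.5, "claw": 1},
    {"tx": 4.65, "ty": -1.7, "tz": 0.2, "yaw": -0.5, "claw": 1},
    {"tx": 4.8, "ty": -1.3, "tz": 0.3, "yaw": -0.5, "claw": 1},
    {"tx": 4.9, "ty": -0.85, "tz": 0.3, "yaw": -0.5, "claw": 1},
    {"tx": 4.9, "ty": -0.4, "tz": 0.2, "yaw": -0.5, "claw": 1},
    {"tx": 0, "ty": 0, "tz": 0, "yaw": 0, "claw": 1},
    {"tx": 0, "ty": 0, "tz": 0, "yaw": 0, "claw": 1}
  ]
}}

```text
clock: 4.22
ee_pos: [0.5216, 0.0397, 0.2701]
ee_rot: [0.768, 0.641, -0.0, 0.0]
ft_force: [-0.8, -0.3, 1.0]
gripper_width: 0.0855
gripper_force: 0.0
```

```bash
python3 - <<'E'
from h import *
C,p,d=look("rest",["rest","rest_foot","rest_top","module","module_nose","module_tail"])
q=cloud(C,d)
k=q[(q[:,2]>.03)&(q[:,2]<.1)&(abs(q[:,0]-.54)<.07)&(abs(q[:,1]-.06)<.08)]
# face plane
m=k.copy()
for _ in range(4):
    c=m.mean(0);n=np.linalg.svd(m-c,full_matrices=0)[2][2];n*=np.sign(n[2]);m=k[abs((k-c)@n)<.003]
print("face n",n.round(3),"tilt",np.degrees(np.arccos(n[2])),"upslope az",np.degrees(np.arctan2(-n[1],-n[0])),len(m),c.round(4))
up=-n[:2]/np.hypot(*n[:2]);sd=np.array([up[1],-up[0]])
w=m[:,:2]@sd;h=m[:,:2]@up
print("sd range",np.percentile(w,[1,99]).round(4),"up",np.percentile(h,[1,99]).round(4),"z",np.percentile(m[:,2],[1,99]).round(4))
print("mid",(sd*(np.percentile(w,[1,99]).mean())+up*np.percentile(h,99)).round(4))
f=q[(q[:,2]>.006)&(q[:,2]<.018)&(abs(q[:,0]-.54)<.09)&(abs(q[:,1]-.06)<.09)];print("foot",cv2.minAreaRect(f[:,:2].astype(np.float32)*1000))
rows([.46,.29,.22],9.5,6)
E
```

```text
rest rest 0.88 [330.  149.9] depthpt [0.5367 0.0704 0.0758]
rest rest 0.69 [192.1 140. ] depthpt [0.3721 0.1106 0.061 ]
rest rest_foot 0.81 [199.5 169.2] depthpt [0.3603 0.0716 0.0414]
rest rest_foot 0.67 [338.2 174. ] depthpt [0.5421 0.0305 0.0359]
rest rest_top 0.71 [362.  337.9] depthpt [ 0.5358 -0.2644  0.0249]
rest rest_top 0.56 [313.1 127.3] depthpt [0.5192 0.0962 0.0141]
rest module_nose 0.95 [262.5   6.1] depthpt [0.4851 0.2491 0.0086]
face n [ 0.163 -0.667  0.727] tilt 43.36373660940176 upslope az 103.70422982913043 1267 [0.5373 0.0545 0.0599]
sd range [0.5121 0.5572] up [-0.1011 -0.0504] z [0.0354 0.0815]
mid [0.5314 0.0777]
foot ((535.6761474609375, 59.81608581542969), (89.9558334350586, 100.09989166259766), 13.592098236083984)
from [0.5217 0.0403 0.2704] a0 -10.29 yaw/row -0.33
[[np.float64(3.91), np.float64(-1.76), np.float64(0.84)], [np.float64(4.01), np.float64(-1.53), np.float64(0.84)], [np.float64(4.09), np.float64(-1.29), np.float64(0.84)], [np.float64(4.15), np.float64(-1.06), np.float64(0.84)], [np.float64(4.21), np.float64(-0.82), np.float64(0.84)], [np.float64(4.25), np.float64(-0.57), np.float64(0.84)]]
```

View pics/rest.png

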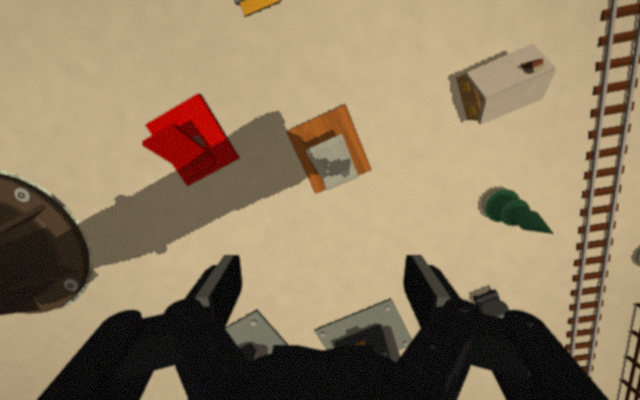

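The wrist view shows the grey rest at (330,150), with the face rising away from the robot's right, towards world +y. Its foot fits exactly 90 x 100 mm. The red look-alike is at (190,140). Now over the module.

{"method": "jog_arm", "body": {
  "steps": [
    {"tx": 3.9, "ty": -1.75, "tz": 0.8, "yaw": -0.33, "claw": 1},
    {"tx": 4.0, "ty": -1.5, "tz": 0.8, "yaw": -0.33, "claw": 1},
    {"tx": 4.1, "ty": -1.3, "tz": 0.8, "yaw": -0.33, "claw": 1},
    {"tx": 4.15, "ty": -1.05, "tz": 0.8, "yaw": -0.33, "claw": 1},
    {"tx": 4.2, "ty": -0.8, "tz": 0.9, "yaw": -0.33, "claw": 1},
    {"tx": 4.25, "ty": -0.6, "tz": 0.9, "yaw": -0.33, "claw": 1},
    {"tx": 0, "ty": 0, "tz": 0, "yaw": 0, "claw": 1},
    {"tx": 0, "ty": 0, "tz": 0, "yaw": 0, "claw": 1}
  ]
}}

```text
clock: 5.58
ee_pos: [0.4602, 0.2899, 0.2202]
ee_rot: [0.646, 0.764, -0.0, 0.0]
ft_force: [1.1, -0.4, 1.0]
gripper_width: 0.0853
gripper_force: 0.0
```

```bash
python3 - <<'E'
from h import *
C,p,d=look("mod",["module_nose","module_tail","module"])
for r in env.regions_of("module","wrist")[:2]:
    q=cloud(C,d,r["region"]);print(r["p"],np.round(r["xy"]),len(q),np.percentile(q[:,2],[5,50,95]).round(4))
    k=q[(q[:,2]>.004)&(q[:,2]<.02)]
    if len(k)>50: print(cv2.minAreaRect(k[:,:2].astype(np.float32)*1000))
    pts=np.argwhere(r["region"])[:,::-1].astype(np.float32)
    w=np.array([atz(C,x,.01)[:2] for x in pts],np.float32);print(cv2.minAreaRect(w*1000))
E
```

```text
mod module_nose 0.61 [334.6 205.6] depthpt [0.4834 0.2505 0.0104]
mod module_tail 0.83 [339.5 121.2] depthpt [0.4706 0.3572 0.0013]
mod module 0.83 [335.8 165.8] depthpt [0.4753 0.3036 0.0122]
0.77 [335. 162.] 3891 [0.0093 0.0113 0.0126]
((475.88348388671875, 301.4715881347656), (59.89347457885742, 108.47027587890625), 9.534749031066895)
((475.88214111328125, 301.70904541015625), (60.02009201049805, 107.75385284423828), 9.517755508422852)
0.55 [345. 322.] 2940 [0.0091 0.0133 0.0359]
((534.9383544921875, 62.775264739990234), (89.90474700927734, 97.31018829345703), 12.650016784667969)
((534.81396484375, 63.38503646850586), (90.14783477783203, 103.62495422363281), 12.855156898498535)
```

View pics/mod.png

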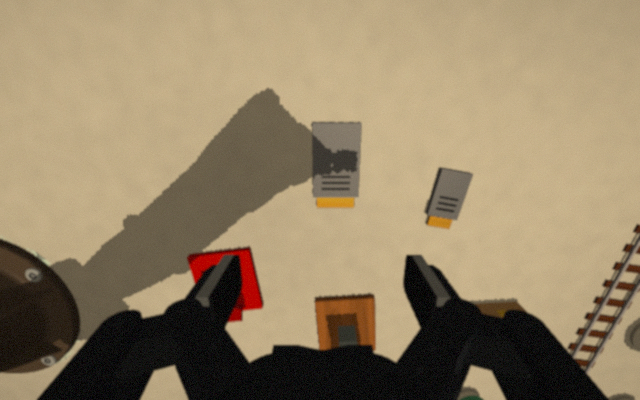

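The view shows the long module centred at about (336,165), plug towards the bottom of the picture, and the spare clear of it at (448,197). I'll descend now.

{"method": "jog_arm", "body": {
  "steps": [
    {"tx": 0.07, "ty": 0.9, "tz": 4, "yaw": 0, "claw": 0.6},
    {"tx": 0, "ty": 0.86, "tz": 5, "yaw": 0, "claw": 0.6},
    {"tx": 0, "ty": 0, "tz": 5, "yaw": 0, "claw": 0.6},
    {"tx": 0, "ty": 0, "tz": 4, "yaw": 0, "claw": 0.6},
    {"tx": 0, "ty": 0, "tz": 2, "yaw": 0, "claw": 0.6},
    {"tx": 0, "ty": 0, "tz": 1.2, "yaw": 0, "claw": 0.6},
    {"tx": 0, "ty": 0, "tz": 0, "yaw": 0, "claw": 0.6},
    {"tx": 0, "ty": 0, "tz": 0, "yaw": 0, "claw": 0.6}
  ],
  "squeeze": 20
}}

```text
clock: 6.82
ee_pos: [0.4777, 0.2945, 0.0093]
ee_rot: [0.646, 0.764, 0.001, 0.0]
ft_force: [0.9, 0.3, 0.5]
gripper_width: 0.0681
gripper_force: 0.0
```

```bash
python3 - <<'E'
from h import *
s=env.read_state();print(s["ee_pos"].round(4),s["ft_force"].round(2),s["gripper_width"])
C,p,d=look("g1",[]);p[:,:]=p
cv2.imwrite("pics/g1c.png",cv2.resize(p[130:400,170:470],None,fx=2,fy=2))
E
```

```text
[0.4777 0.2945 0.0093] [0.91 0.27 0.5 ] 0.06811503267313325
```

View pics/g1c.png

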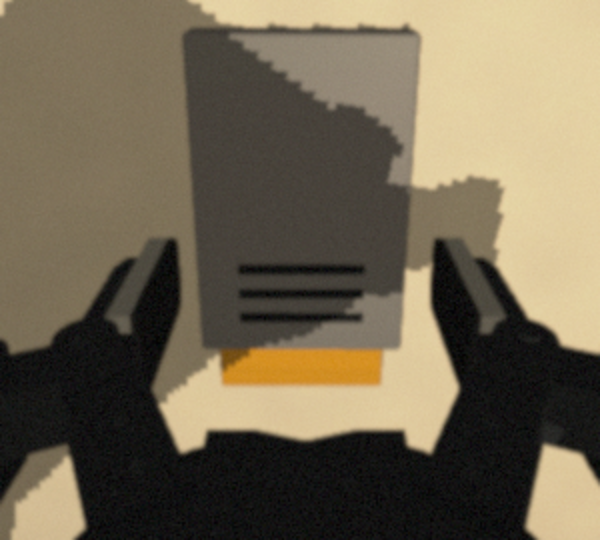

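The module sits centred between the fingers, which are still slightly above the table. I'll lower and grip.

{"method": "jog_arm", "body": {
  "steps": [
    {"tx": 0, "ty": 0, "tz": 0.6, "yaw": 0, "claw": 0.6},
    {"tx": 0, "ty": 0, "tz": 0.3, "yaw": 0, "claw": 0.6},
    {"tx": 0, "ty": 0, "tz": 0, "yaw": 0, "claw": 0.6}
  ]
}}

```text
clock: 7.25
ee_pos: [0.4769, 0.294, -0.001]
ee_rot: [0.645, 0.764, -0.0, -0.0]
ft_force: [0.7, 0.7, 0.2]
gripper_width: 0.0683
gripper_force: 0.0
```

{"method": "jog_arm", "body": {
  "steps": [
    {"tx": 0, "ty": 0, "tz": 0.2, "yaw": 0, "claw": 0.6},
    {"tx": 0, "ty": 0, "tz": 0, "yaw": 0, "claw": 0.2},
    {"tx": 0, "ty": 0, "tz": 0, "yaw": 0, "claw": -0.2},
    {"tx": 0, "ty": 0, "tz": 0, "yaw": 0, "claw": -0.2},
    {"tx": 0, "ty": 0, "tz": 0, "yaw": 0, "claw": -0.2}
  ],
  "squeeze": 25
}}

```text
clock: 7.88
ee_pos: [0.477, 0.2941, -0.0027]
ee_rot: [0.645, 0.764, -0.0, -0.0]
ft_force: [-0.2, -0.4, -0.3]
gripper_width: 0.0592
gripper_force: 27.4
```

```bash
python3 - <<'E'
from h import *
s=rows([.477,.2941,.12],None,3)
s=rows([.5356,.0603,.12],13.6,7,s)
E
```

```text
from [ 0.477   0.2941 -0.0027] a0 9.6 yaw/row 0.0
[[np.float64(-0.0), np.float64(-0.0), np.float64(-4.09)], [np.float64(-0.0), np.float64(-0.0), np.float64(-4.09)], [np.float64(-0.0), np.float64(-0.0), np.float64(-4.09)]]
from [0.477  0.2941 0.12  ] a0 9.6 yaw/row -0.057
[[np.float64(-3.43), np.float64(0.27), np.float64(0.0)], [np.float64(-3.44), np.float64(0.23), np.float64(0.0)], [np.float64(-3.44), np.float64(0.2), np.float64(0.0)], [np.float64(-3.44), np.float64(0.17), np.float64(0.0)], [np.float64(-3.44), np.float64(0.13), np.float64(0.0)], [np.float64(-3.44), np.float64(0.1), np.float64(0.0)], [np.float64(-3.44), np.float64(0.06), np.float64(0.0)]]
```

{"method": "jog_arm", "body": {
  "steps": [
    {"tx": 0, "ty": 0, "tz": -2, "yaw": 0, "claw": -0.2},
    {"tx": 0, "ty": 0, "tz": -4, "yaw": 0, "claw": -0.2},
    {"tx": 0, "ty": 0, "tz": -4, "yaw": 0, "claw": -0.2},
    {"tx": -1.5, "ty": 0.1, "tz": -2.3, "yaw": 0, "claw": -0.2},
    {"tx": -3.7, "ty": 0.27, "tz": 0, "yaw": -0.06, "claw": -0.2},
    {"tx": -3.7, "ty": 0.2, "tz": 0, "yaw": -0.06, "claw": -0.2},
    {"tx": -3.7, "ty": 0.2, "tz": 0, "yaw": -0.06, "claw": -0.2},
    {"tx": -3.7, "ty": 0.15, "tz": 0, "yaw": -0.06, "claw": -0.2},
    {"tx": -3.7, "ty": 0.1, "tz": 0, "yaw": -0.06, "claw": -0.2},
    {"tx": -2.9, "ty": 0.1, "tz": 0, "yaw": -0.06, "claw": -0.2},
    {"tx": -1.1, "ty": 0.05, "tz": 0, "yaw": -0.04, "claw": -0.2},
    {"tx": 0, "ty": 0, "tz": 0, "yaw": 0, "claw": -0.2}
  ]
}}

```text
clock: 9.38
ee_pos: [0.5345, 0.0608, 0.1202]
ee_rot: [0.619, 0.786, 0.0, -0.0]
ft_force: [0.6, 0.2, -2.0]
gripper_width: 0.0591
gripper_force: 27.8
```

```bash
cat >> h.py <<'E'
RC=np.array([.5357,.0598]);RU=np.array([np.cos(np.radians(103.6)),np.sin(np.radians(103.6))]);RX=np.array([RU[1],-RU[0]])
def rest(p):
    p=np.atleast_2d(p);return np.c_[(p[:,:2]-RC)@RX,(p[:,:2]-RC)@RU,p[:,2]]
E
python3 - <<'E'
from h import *
s=env.read_state();print(s["ee_pos"].round(4),s["ft_force"].round(2),s["gripper_width"],"rest frame",rest(s["ee_pos"]).round(4))
C,p,d=look("car",["module_nose","module_tail"])
cv2.imwrite("pics/carc.png",p)
for r in env.regions_of("module","wrist")[:2]:
    q=cloud(C,d,r["region"]);q=q[q[:,2]>.08]
    if len(q)>50:
        l=rest(q);print(r["p"],np.round(r["xy"]),len(q),np.percentile(l,[1,50,99],axis=0).round(4));print(np.polyfit(l[:,1],l[:,2],1), cv2.minAreaRect(l[:,:2].astype(np.float32)*1000))
rows([.5356,.0603,.09],13.6,1)
E
```

```text
[0.5345 0.0608 0.1202] [ 0.61  0.16 -1.97] 0.0591155876031549 rest frame [[-0.0009  0.0013  0.1202]]
car module_nose 0.71 [323.6 332.3] depthpt [0.5455 0.0187 0.1322]
car module_tail 0.63 [325.6 146.9] depthpt [0.5216 0.1219 0.1287]
0.79 [322. 234.] 21761 [[-0.0298 -0.0436  0.1313]
 [-0.0008  0.0207  0.1341]
 [ 0.0284  0.0636  0.1355]]
[0.00696871 0.13387031] ((-0.6879081726074219, 8.817115783691406), (110.2641830444336, 61.60368347167969), 89.5619125366211)
from [0.5342 0.0625 0.1204] a0 13.71 yaw/row 0.011
[[np.float64(-0.24), np.float64(0.08), np.float64(3.04)]]
```

View pics/carc.png

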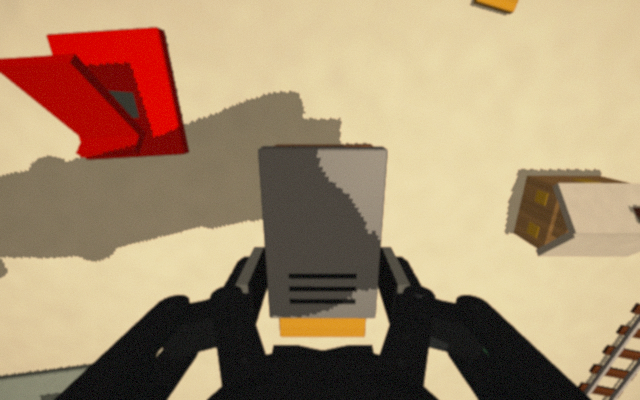

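Held level and centred, nose towards the ledge. Next I'll lower it onto the face's top edge so that it tips nose-down in the grip.

{"method": "jog_arm", "body": {
  "steps": [
    {"tx": -0.15, "ty": 0.08, "tz": 1.5, "yaw": 0, "claw": -0.2},
    {"tx": 0, "ty": 0, "tz": 2, "yaw": 0, "claw": -0.2},
    {"tx": 0, "ty": 0, "tz": 0.5, "yaw": 0, "claw": -0.2},
    {"tx": 0, "ty": 0, "tz": 0, "yaw": 0, "claw": -0.2},
    {"tx": 0, "ty": 0, "tz": 0.2, "yaw": 0, "claw": -0.2},
    {"tx": 0, "ty": 0, "tz": 0.2, "yaw": 0, "claw": -0.2},
    {"tx": 0, "ty": 0, "tz": 0, "yaw": 0, "claw": -0.2}
  ]
}}

```text
clock: 10.45
ee_pos: [0.5361, 0.0596, 0.0768]
ee_rot: [0.619, 0.786, 0.0, 0.0]
ft_force: [-0.8, -0.7, 3.2]
gripper_width: 0.0591
gripper_force: 28.2
```

```bash
cat > m.py <<'E'
from h import *
import sys
s=env.read_state();print(s["ee_pos"].round(4),s["ft_force"].round(2),s["gripper_width"],"rest frame",rest(s["ee_pos"]).round(4))
C,p,d=look(sys.argv[1],["module_nose","module_tail"])
for r in env.regions_of("module","wrist")[:1]:
    q=cloud(C,d,r["region"]);q=q[q[:,2]>.03]
    l=rest(q);print(r["p"],np.round(r["xy"]),len(q),np.percentile(l,[1,50,99],axis=0).round(4).tolist());k=np.polyfit(l[:,1],l[:,2],1);print("tilt",np.degrees(np.arctan(k[0])),k)
E
python3 m.py t1
```

```text
[0.5361 0.0596 0.0768] [-0.79 -0.74  3.24] 0.05911131603244322 rest frame [[ 0.0004 -0.0003  0.0768]]
t1 module_nose 0.67 [321.6 334.9] depthpt [0.5466 0.0149 0.0883]
t1 module_tail 0.9 [325.5 147. ] depthpt [0.5231 0.1206 0.0848]
0.9 [320. 233.] 21742 [[-0.0285, -0.0453, 0.0878], [0.0004, 0.0194, 0.0909], [0.0296, 0.0621, 0.0924]]
tilt 0.7724444615619395 [0.01348252 0.09056057]
```

{"method": "jog_arm", "body": {
  "steps": [
    {"tx": 0, "ty": 0, "tz": 0.2, "yaw": 0, "claw": -0.2},
    {"tx": 0, "ty": 0, "tz": 0.2, "yaw": 0, "claw": -0.2},
    {"tx": 0, "ty": 0, "tz": 0.2, "yaw": 0, "claw": -0.2},
    {"tx": 0, "ty": 0, "tz": 0, "yaw": 0, "claw": -0.2}
  ]
}}

```text
clock: 11.15
ee_pos: [0.5365, 0.0583, 0.0713]
ee_rot: [0.619, 0.785, -0.0, 0.001]
ft_force: [-1.2, -6.4, 14.0]
gripper_width: 0.0592
gripper_force: 32.0
```

```bash
python3 m.py t2
```

```text
[0.5365 0.0583 0.0713] [-1.2  -6.36 14.02] 0.059169943905934025 rest frame [[ 0.0004 -0.0016  0.0713]]
t2 module_nose 0.7 [323.7 323.6] depthpt [0.5477 0.016  0.0762]
t2 module_tail 0.96 [325.  152.3] depthpt [0.5233 0.1189 0.0935]
0.57 [323. 229.] 21294 [[-0.0284, -0.0446, 0.0764], [0.0005, 0.0247, 0.0925], [0.0296, 0.0608, 0.1]]
tilt 11.437648275576533 [0.20231926 0.08736349]
```

{"method": "jog_arm", "body": {
  "steps": [
    {"tx": 0, "ty": 0, "tz": 0.2, "yaw": 0, "claw": -0.2},
    {"tx": 0, "ty": 0, "tz": 0.2, "yaw": 0, "claw": -0.2},
    {"tx": 0.05, "ty": 0, "tz": 0.2, "yaw": 0, "claw": -0.2},
    {"tx": 0.05, "ty": 0, "tz": 0.2, "yaw": 0, "claw": -0.2},
    {"tx": 0, "ty": 0, "tz": 0, "yaw": 0, "claw": -0.2}
  ],
  "squeeze": 20
}}

```text
clock: 11.98
ee_pos: [0.5365, 0.0583, 0.0634]
ee_rot: [0.619, 0.785, -0.001, 0.002]
ft_force: [-1.9, -7.9, 15.2]
gripper_width: 0.0591
gripper_force: 36.4
```

```bash
python3 m.py t3
```

```text
[0.5365 0.0583 0.0634] [-1.93 -7.9  15.16] 0.05914239570302654 rest frame [[ 0.0005 -0.0016  0.0634]]
t3 module_nose 0.96 [321.9 305. ] depthpt [0.5444 0.0251 0.0635]
t3 module_nose 0.73 [325.9 175.7] depthpt [0.5246 0.1142 0.1083]
t3 module_tail 0.61 [329.2 176.7] depthpt [0.5259 0.1137 0.1067]
0.88 [321. 232.] 18673 [[-0.028, -0.0392, 0.0614], [0.0005, 0.0307, 0.0995], [0.0292, 0.0565, 0.1107]]
tilt 25.97216805482224 [0.48713142 0.08364267]
```

{"method": "jog_arm", "body": {
  "steps": [
    {"tx": 0.1, "ty": 0, "tz": 0.2, "yaw": 0, "claw": -0.2},
    {"tx": 0.1, "ty": 0, "tz": 0.2, "yaw": 0, "claw": -0.2},
    {"tx": 0.1, "ty": 0, "tz": 0.2, "yaw": 0, "claw": -0.2},
    {"tx": 0, "ty": 0, "tz": 0, "yaw": 0, "claw": -0.2}
  ]
}}

```text
clock: 12.68
ee_pos: [0.5361, 0.0599, 0.0576]
ee_rot: [0.62, 0.785, -0.001, 0.002]
ft_force: [-2.2, -12.0, 19.7]
gripper_width: 0.0589
gripper_force: 42.5
```

```bash
python3 m.py t4
```

```text
[0.5361 0.0599 0.0576] [ -2.16 -11.98  19.74] 0.05890889286343416 rest frame [[0.0004 0.     0.0576]]
t4 module_nose 0.9 [323.6 293.6] depthpt [0.542  0.039  0.0634]
t4 module_nose 0.65 [320.8 256.1] depthpt [0.5303 0.082  0.0991]
t4 module_tail 0.68 [326.8 207.6] depthpt [0.5261 0.1083 0.1144]
0.6 [322. 239.] 15449 [[-0.0283, -0.0338, 0.0518], [0.0005, 0.0349, 0.1082], [0.0294, 0.0518, 0.1171]]
tilt 35.597636428883796 [0.71586729 0.08111682]
```

{"method": "jog_arm", "body": {
  "steps": [
    {"tx": 0.1, "ty": 0, "tz": 0.2, "yaw": 0, "claw": -0.2},
    {"tx": 0.1, "ty": 0, "tz": 0.15, "yaw": 0, "claw": -0.2},
    {"tx": 0, "ty": 0, "tz": 0, "yaw": 0, "claw": -0.2}
  ]
}}

```text
clock: 13.25
ee_pos: [0.5358, 0.061, 0.0546]
ee_rot: [0.62, 0.785, -0.002, 0.003]
ft_force: [-3.9, -16.0, 26.4]
gripper_width: 0.0592
gripper_force: 47.8
```

```bash
python3 m.py t5
```

```text
[0.5358 0.061  0.0546] [ -3.87 -16.01  26.41] 0.05917691325571569 rest frame [[0.0004 0.0012 0.0546]]
t5 module_nose 0.71 [323.8 294.6] depthpt [0.5447 0.0284 0.0452]
t5 module_tail 0.74 [325.5 227.5] depthpt [0.5266 0.1045 0.1159]
0.71 [320. 244.] 12829 [[-0.0282, -0.0229, 0.0576], [0.0005, 0.0381, 0.1138], [0.0292, 0.0489, 0.12]]
tilt 39.915650693297835 [0.83659401 0.08039126]
```

{"method": "jog_arm", "body": {
  "steps": [
    {"tx": 0, "ty": 0, "tz": 0, "yaw": 0, "claw": 0.5},
    {"tx": 0, "ty": 0, "tz": 0, "yaw": 0, "claw": 0.8},
    {"tx": 0, "ty": 0, "tz": 0, "yaw": 0, "claw": 0.8},
    {"tx": 0, "ty": 0, "tz": -0.5, "yaw": 0, "claw": 0.8},
    {"tx": -0.5, "ty": 0, "tz": -2, "yaw": 0, "claw": 0.8},
    {"tx": -1, "ty": 0, "tz": -3.5, "yaw": 0, "claw": 0.8},
    {"tx": -1, "ty": 0, "tz": -4, "yaw": 0, "claw": 0.8},
    {"tx": -1, "ty": 0, "tz": -4, "yaw": 0, "claw": 0.8},
    {"tx": 0, "ty": 0, "tz": 0, "yaw": 0, "claw": 0.8},
    {"tx": 0, "ty": 0, "tz": 0, "yaw": 0, "claw": 0.8}
  ]
}}

```text
clock: 14.7
ee_pos: [0.5421, 0.0314, 0.1925]
ee_rot: [0.618, 0.786, -0.0, -0.0]
ft_force: [-0.3, 0.1, -0.1]
gripper_width: 0.0767
gripper_force: 0.0
```

```bash
python3 m.py t6; python3 - <<'E'
from h import *
p,d=env.read_camera("top");q=cloud(cam("top"),d);l=rest(q);m=(abs(l[:,0])<.03)&(abs(l[:,1]-.0)<.06)&(l[:,2]>.03)&(l[:,2]<.14);print(m.sum(),np.percentile(l[m],[1,50,99],axis=0).round(3))
a=cv2.imread("pics/t6.png");p2,_=env.read_camera("scene")
cv2.imwrite("pics/t6c.png",np.hstack([cv2.resize(a[100:400,180:480],(400,400)),cv2.resize(p2[160:280,270:390],(400,400))]))
E
```

```text
[0.5421 0.0314 0.1925] [-0.35  0.09 -0.15] 0.07667602692761409 rest frame [[-0.0004 -0.0291  0.1925]]
t6 module_nose 0.67 [324.7 187.4] depthpt [0.5445 0.0326 0.0485]
t6 module_tail 0.8 [328.6 120.4] depthpt [0.53   0.1019 0.1186]
0.85 [324. 145.] 5399 [[-0.0287, -0.0337, 0.0432], [0.0003, 0.0193, 0.0985], [0.0296, 0.0468, 0.1199]]
tilt 43.63100471955556 [0.95331952 0.07898284]
246 [[-0.029  0.01   0.086]
 [-0.006  0.032  0.109]
 [ 0.026  0.047  0.12 ]]
```

View pics/t6c.png

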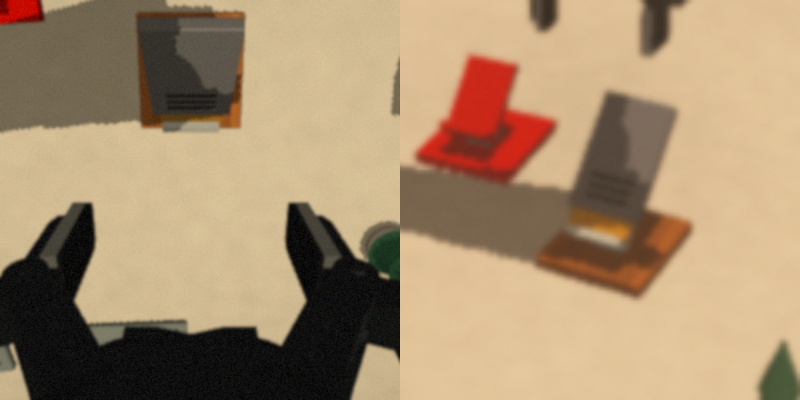

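The module lies centred on the rest, plug on the ledge, and is let go. The tool stays vertical, so I'll straddle the tail along the slope and swing the module up about its plug in the ledge's V. Then I'll pinch it upright.

```bash
python3 - <<'E'
from h import *
g=RC+RX*.0004+RU*.032
rows([*g,.16],-76.4,9)
E
```

```text
from [0.5421 0.0316 0.1921] a0 13.62 yaw/row 1.0
[[np.float64(0.68), np.float64(0.01), np.float64(0.36)], [np.float64(0.67), np.float64(-0.11), np.float64(0.36)], [np.float64(0.64), np.float64(-0.22), np.float64(0.36)], [np.float64(0.59), np.float64(-0.33), np.float64(0.36)], [np.float64(0.52), np.float64(-0.43), np.float64(0.36)], [np.float64(0.44), np.float64(-0.51), np.float64(0.36)], [np.float64(0.35), np.float64(-0.58), np.float64(0.36)], [np.float64(0.24), np.float64(-0.63), np.float64(0.36)], [np.float64(0.13), np.float64(-0.66), np.float64(0.36)]]
```

{"method": "jog_arm", "body": {
  "steps": [
    {"tx": 0.7, "ty": 0, "tz": 0.3, "yaw": 1, "claw": 0.06},
    {"tx": 0.65, "ty": -0.1, "tz": 0.3, "yaw": 1, "claw": 0.06},
    {"tx": 0.65, "ty": -0.2, "tz": 0.3, "yaw": 1, "claw": 0.06},
    {"tx": 0.6, "ty": -0.35, "tz": 0.4, "yaw": 1, "claw": 0.06},
    {"tx": 0.5, "ty": -0.45, "tz": 0.4, "yaw": 1, "claw": 0.06},
    {"tx": 0.45, "ty": -0.5, "tz": 0.4, "yaw": 1, "claw": 0.06},
    {"tx": 0.35, "ty": -0.6, "tz": 0.4, "yaw": 1, "claw": 0.06},
    {"tx": 0.25, "ty": -0.65, "tz": 0.4, "yaw": 1, "claw": 0.06},
    {"tx": 0.15, "ty": -0.65, "tz": 0.3, "yaw": 1, "claw": 0.06},
    {"tx": 0, "ty": 0, "tz": 0, "yaw": 0, "claw": 0.06},
    {"tx": 0, "ty": 0, "tz": 0, "yaw": 0, "claw": 0.06}
  ]
}}

```text
clock: 16.38
ee_pos: [0.529, 0.091, 0.1607]
ee_rot: [0.993, 0.12, -0.0, 0.0]
ft_force: [0.3, -0.4, 0.3]
gripper_width: 0.0453
gripper_force: 0.0
```

```bash
python3 m.py u1; python3 - <<'E'
from h import *
g=RC+RX*.0004+RU*.032
rows([*g,.16],-76.4,1);print(env.read_state()["q"])
E
```

```text
[0.529  0.091  0.1607] [ 0.27 -0.45  0.29] 0.045331503003229634 rest frame [[0.0009 0.0319 0.1607]]
u1 module_nose 0.68 [388.  193.5] depthpt [0.5466 0.0301 0.0446]
u1 module_nose 0.4 [149.2  39.7] depthpt [0.6272 0.2779 0.0134]
u1 module_tail 0.89 [307.2 228.8] depthpt [0.5249 0.1009 0.1187]
0.65 [342. 209.] 6332 [[-0.0287, -0.0332, 0.0432], [0.0035, 0.0164, 0.0952], [0.03, 0.0469, 0.1198]]
tilt 44.07159092994749 [0.96810642 0.07845964]
from [0.5291 0.0908 0.1608] a0 -76.36 yaw/row 0.004
[[np.float64(-0.05), np.float64(-0.04), np.float64(0.08)]]
[-0.02605056  0.38960265 -0.32093919  1.85603938  0.1513361   0.91955118
 -1.74926787]
```

{"method": "jog_arm", "body": {
  "steps": [
    {"tx": -0.05, "ty": 0, "tz": 2, "yaw": 0, "claw": 0.06},
    {"tx": 0, "ty": 0, "tz": 2, "yaw": 0, "claw": 0.06},
    {"tx": 0, "ty": 0, "tz": 1.5, "yaw": 0, "claw": 0.06},
    {"tx": 0, "ty": 0, "tz": 1, "yaw": 0, "claw": 0.06},
    {"tx": 0, "ty": 0, "tz": 0, "yaw": 0, "claw": 0.06},
    {"tx": 0, "ty": 0, "tz": 0, "yaw": 0, "claw": 0.06}
  ]
}}

```text
clock: 17.32
ee_pos: [0.529, 0.0912, 0.0963]
ee_rot: [0.993, 0.118, 0.0, -0.0]
ft_force: [-0.5, -0.5, 0.6]
gripper_width: 0.045
gripper_force: 0.0
```

```bash
python3 m.py u2; python3 - <<'E'
import cv2
a=cv2.imread("pics/u2.png");cv2.imwrite("pics/u2c.png",a[80:400,120:520])
E
```

```text
[0.529  0.0912 0.0963] [-0.5  -0.51  0.64] 0.044989434819690144 rest frame [[0.0008 0.0321 0.0963]]
u2 module_nose 0.9 [405.3 217.9] depthpt [0.5474 0.033  0.0479]
u2 module_tail 0.58 [302.9 281. ] depthpt [0.5261 0.1001 0.12  ]
u2 module_tail 0.42 [405.4 217.3] depthpt [0.548  0.0333 0.0483]
0.69 [359. 182.] 676 [[-0.0228, -0.0435, 0.0386], [0.002, -0.0382, 0.0429], [0.0301, 0.0016, 0.0692]]
tilt 31.006691353091338 [0.60101958 0.06617082]
```

View pics/u2c.png

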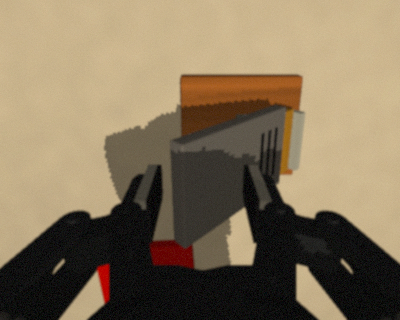

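The tail (170–190,140–245 in the crop) stands between the open fingers. Now I'll swing it up along the arc.

{"method": "jog_arm", "body": {
  "steps": [
    {"tx": 0, "ty": 0.6, "tz": -0.1, "yaw": 0, "claw": 0.06},
    {"tx": 0, "ty": 0.9, "tz": -0.6, "yaw": 0, "claw": 0.06},
    {"tx": 0, "ty": 0.7, "tz": -0.5, "yaw": 0, "claw": 0.06},
    {"tx": 0, "ty": 0.5, "tz": -0.4, "yaw": 0, "claw": 0.06},
    {"tx": 0, "ty": 0.6, "tz": -0.2, "yaw": 0, "claw": 0.06},
    {"tx": 0, "ty": 0.6, "tz": -0.2, "yaw": 0, "claw": 0.06},
    {"tx": 0, "ty": 0, "tz": 0, "yaw": 0, "claw": 0.06},
    {"tx": 0, "ty": 0, "tz": 0, "yaw": 0, "claw": 0.06}
  ]
}}

```text
clock: 18.52
ee_pos: [0.5375, 0.0532, 0.1156]
ee_rot: [0.993, 0.118, -0.0, -0.0]
ft_force: [0.0, -0.1, -0.0]
gripper_width: 0.045
gripper_force: 0.1
```

```bash
cat > n.py <<'E'
from h import *
import sys
t=sys.argv[1];s=env.read_state();print(s["ee_pos"].round(4),s["ft_force"].round(2),s["gripper_width"],"rest frame",rest(s["ee_pos"]).round(4))
C,p,d=look(t,["module_nose","module_tail"])
for c in("scene","top"):
    P,D=env.read_camera(c);cv2.imwrite(f"pics/{t}_{c}.png",P)
    Q=rest(cloud(cam(c),D));m=(abs(Q[:,0])<.027)&(abs(Q[:,1])<.06)&(Q[:,2]>.06)&(Q[:,2]<.105)&(Q[:,1]<.0+Q[:,2]-.064+.012)
    a=Q[m]; 
    if m.sum()>20: print(c,m.sum(),"y(z) fit",np.polyfit(a[:,2],a[:,1],1),np.percentile(a[:,1],[5,50,95]).round(3))
E
python3 n.py u3; python3 - <<'E'
import cv2,numpy as np
a=cv2.imread("pics/u3.png");b=cv2.imread("pics/u3_scene.png");cv2.imwrite("pics/u3c.png",np.hstack([a[80:400,120:520],cv2.resize(b[150:270,270:390],(320,320))]))
E
```

```text
[0.5375 0.0532 0.1156] [ 0.   -0.14 -0.04] 0.04497432190141824 rest frame [[ 0.0002 -0.0068  0.1156]]
u3 module_nose 0.68 [352.1 209.9] depthpt [0.5503 0.0331 0.06  ]
u3 module_tail 0.62 [287.3 280.8] depthpt [0.5346 0.0697 0.1418]
scene 366 y(z) fit [ 0.37294878 -0.04833975] [-0.028 -0.018 -0.008]
```

View pics/u3c.png

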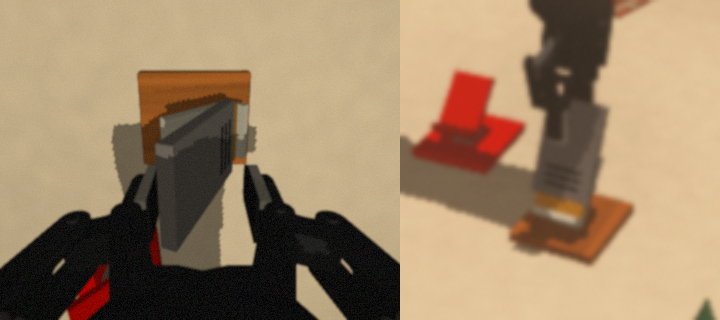

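The module has swung up to about 70° and its plug is still on the ledge. I'll continue to upright and close.

{"method": "jog_arm", "body": {
  "steps": [
    {"tx": 0, "ty": 0.7, "tz": -0.2, "yaw": 0, "claw": 0.06},
    {"tx": 0, "ty": 0.7, "tz": -0.2, "yaw": 0, "claw": 0.06},
    {"tx": 0, "ty": 0.7, "tz": 0, "yaw": 0, "claw": 0.06},
    {"tx": 0, "ty": 0.6, "tz": 0, "yaw": 0, "claw": 0.0},
    {"tx": 0, "ty": 0.2, "tz": 0, "yaw": 0, "claw": -0.2},
    {"tx": 0, "ty": -0.1, "tz": 0.1, "yaw": 0, "claw": -0.4},
    {"tx": 0, "ty": -0.4, "tz": 0.1, "yaw": 0, "claw": -0.6},
    {"tx": 0, "ty": -0.2, "tz": 0, "yaw": 0, "claw": -0.85},
    {"tx": 0, "ty": 0, "tz": 0, "yaw": 0, "claw": -1},
    {"tx": 0, "ty": 0, "tz": 0, "yaw": 0, "claw": -1},
    {"tx": 0, "ty": 0, "tz": 0, "yaw": 0, "claw": -1}
  ],
  "squeeze": 40
}}

```text
clock: 20.15
ee_pos: [0.5428, 0.0317, 0.1177]
ee_rot: [0.993, 0.118, -0.0, 0.0]
ft_force: [0.3, -1.3, -1.5]
gripper_width: 0.0094
gripper_force: 42.4
```

```bash
python3 n.py u4; python3 - <<'E'
import cv2,numpy as np
a=cv2.imread("pics/u4.png");b=cv2.imread("pics/u4_scene.png");cv2.imwrite("pics/u4c.png",np.hstack([a[80:400,120:520],cv2.resize(b[150:270,270:390],(320,320))]))
E
```

```text
[0.5428 0.0317 0.1177] [ 0.29 -1.26 -1.49] 0.009447298515128634 rest frame [[ 0.0003 -0.0289  0.1177]]
u4 module_tail 0.59 [324.1 289.7] depthpt [0.5423 0.0304 0.1483]
scene 327 y(z) fit [-0.29742665 -0.0053531 ] [-0.037 -0.034  0.011]
```

View pics/u4c.png

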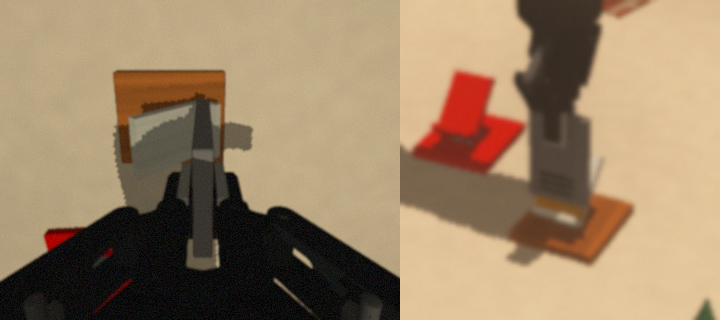

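The module is held upright with its tail about 30 mm inside the fingers. That is the last picture I need; I'm at the viewing limit, so I'll work by numbers from here. Next I'll lift, carry and measure the dock from close by.

```bash
python3 - <<'E'
from h import *
s=rows([.5428,.0317,.21],None,3)
s=rows([.535,-.15,.215],-73.5,5,s)
E
```

```text
from [0.5428 0.0318 0.1178] a0 -76.41 yaw/row 0.0
[[np.float64(-0.0), np.float64(0.0), np.float64(-3.07)], [np.float64(-0.0), np.float64(0.0), np.float64(-3.07)], [np.float64(-0.0), np.float64(0.0), np.float64(-3.07)]]
from [0.5428 0.0317 0.21  ] a0 -76.41 yaw/row -0.058
[[np.float64(-1.01), np.float64(3.5), np.float64(-0.1)], [np.float64(-1.04), np.float64(3.49), np.float64(-0.1)], [np.float64(-1.08), np.float64(3.47), np.float64(-0.1)], [np.float64(-1.11), np.float64(3.46), np.float64(-0.1)], [np.float64(-1.15), np.float64(3.45), np.float64(-0.1)]]
```

{"method": "jog_arm", "body": {
  "steps": [
    {"tx": 0, "ty": 0, "tz": -2, "yaw": 0, "claw": -1},
    {"tx": 0, "ty": 0, "tz": -3.5, "yaw": 0, "claw": -1},
    {"tx": 0, "ty": 0, "tz": -3.7, "yaw": 0, "claw": -1},
    {"tx": -1, "ty": 3.5, "tz": -0.1, "yaw": -0.06, "claw": -1},
    {"tx": -1.05, "ty": 3.5, "tz": -0.1, "yaw": -0.06, "claw": -1},
    {"tx": -1.1, "ty": 3.5, "tz": -0.1, "yaw": -0.06, "claw": -1},
    {"tx": -1.1, "ty": 3.5, "tz": -0.1, "yaw": -0.06, "claw": -1},
    {"tx": -1.1, "ty": 3.5, "tz": -0.1, "yaw": -0.05, "claw": -1},
    {"tx": 0, "ty": 0, "tz": 0, "yaw": 0, "claw": -1},
    {"tx": 0, "ty": 0, "tz": 0, "yaw": 0, "claw": -1}
  ]
}}

```text
clock: 21.65
ee_pos: [0.5358, -0.1502, 0.2147]
ee_rot: [0.99, 0.144, 0.0, -0.0]
ft_force: [0.1, 0.2, -0.6]
gripper_width: 0.009
gripper_force: 42.3
```

```bash
cat > dk.py <<'E'
from h import *
import sys
t=sys.argv[1];s=env.read_state();print(s["ee_pos"].round(4),s["ft_force"].round(2),round(s["gripper_width"],4),2*np.degrees(np.arctan2(s["ee_rot"][1],s["ee_rot"][0]))-90)
C,p,d=look(t,["dock_mouth","lever_pivot","lever_tip","dock","module_nose","module_tail"])
q=cloud(C,d);T=s["ee_pos"]
near=(abs(q[:,0]-.535)<.12)&(abs(q[:,1]+.285)<.12)
for n,a,b in(("base",.002,.011),("rim",.071,.080),("bar",.128,.142)):
    k=q[near&(q[:,2]>a)&(q[:,2]<b)]
    if n=="rim":
        c=k[:,:2]-[.5315,-.285];k=k[(abs(c@[.959,.284])<.050)&(abs(c@[-.284,.959])<.03)]
    if len(k)>30:print(n,len(k),cv2.minAreaRect(k[:,:2].astype(np.float32)*1000),np.median(k[:,2]).round(4))
hub=q[near&(q[:,2]>.136)&(q[:,2]<.1405)];
# module seen in hand (tool frame)
R=Ro.from_quat(s["ee_rot"]).as_matrix();l=(q-T)@R;m=(abs(l[:,0])<.05)&(abs(l[:,1])<.012)&(l[:,2]>.004)&(l[:,2]<.085)
if m.sum()>20:print("mod tool frame",m.sum(),np.percentile(l[m],[2,50,98],axis=0).round(4).tolist(),"y(z)",np.polyfit(l[m][:,2],l[m][:,1],1))
E
python3 dk.py v1
```

```text
[ 0.5358 -0.1502  0.2147] [ 0.06  0.23 -0.61] 0.009 -73.48971689200168
v1 dock_mouth 0.69 [437.9 229. ] depthpt [ 0.5235 -0.2935  0.0577]
v1 dock_mouth 0.49 [314.2 238. ] depthpt [ 0.5595 -0.1398  0.2445]
v1 lever_pivot 0.88 [474.6 196.1] depthpt [ 0.5829 -0.2662  0.138 ]
v1 lever_tip 0.74 [564.9 217. ] depthpt [ 0.5875 -0.3479  0.1368]
v1 dock 0.73 [419.  205.5] depthpt [ 0.5433 -0.2628  0.0546]
v1 dock 0.7 [315.  236.1] depthpt [ 0.5609 -0.1398  0.2454]
v1 module_tail 0.66 [324.7 290. ] depthpt [ 0.5351 -0.152   0.2449]
base 8288 ((534.9729614257812, -284.9583435058594), (239.94342041015625, 239.88194274902344), 0.008820000104606152) 0.0065
rim 1061 ((535.3259887695312, -284.1737060546875), (90.0813217163086, 33.78179931640625), 13.10069751739502) 0.0747
bar 1883 ((582.5571899414062, -307.1905822753906), (19.84200668334961, 95.8985824584961), 0.7897807955741882) 0.1367
mod tool frame 386 [[0.0289, -0.0044, 0.005], [0.0299, 0.0007, 0.0278], [0.0303, 0.0052, 0.0623]] y(z) [-0.00159546  0.00047269]
```

```bash
cat > base.py <<'E'
from h import *
import sys
def base(tag):
    if tag=="top0":C=cam("top");d=np.load("pics/top0.npy")
    else:
        z=np.load(f"pics/{tag}.npz");C=(z["K"],z["R"],z["t"]);d=z["d"]
    p=cv2.imread(f"pics/{tag}.png").astype(float);ratio=(p[...,2]+1)/(p[...,0]+1)
    m=(ratio<1.12)&(p.sum(2)>120)
    v,u=np.nonzero(m);K,R,t=C
    dd=np.c_[(u-K[0,2])/K[0,0],(v-K[1,2])/K[1,1],np.ones(len(u))]@R;o=-R.T@t
    w=(o+dd*((.006-o[2])/dd[:,2])[:,None]);q=cloud(C,np.where(m&(d>0),d,0.0).astype(float)+0) if 0 else None
    zz=(o+dd*d[m][:,None])[:,2]
    k=(abs(w[:,0]-.535)<.1)&(abs(w[:,1]+.285)<.1)&(abs(zz-.006)<.008)
    img=np.zeros((400,400),np.uint8);ix=((w[k][:,:2]-[.535,-.285])*2000+200).astype(int);img[ix[:,1].clip(0,399),ix[:,0].clip(0,399)]=255
    img=cv2.morphologyEx(img,cv2.MORPH_CLOSE,np.ones((15,15)));img=cv2.morphologyEx(img,cv2.MORPH_OPEN,np.ones((11,11)))
    n,lab,st,_=cv2.connectedComponentsWithStats(img)
    c=[x for x in cv2.findContours(img,cv2.RETR_EXTERNAL,cv2.CHAIN_APPROX_NONE)[0]];c=max(c,key=cv2.contourArea)
    r=cv2.minAreaRect(c);print(tag,k.sum(),"c",(np.array(r[0])-200)/2+[535,-285],"size",np.array(r[1])/2,r[2])
for t in sys.argv[1:]:base(t)
E
python3 base.py top0 dock v1
```

```text
top0 1012 c [ 537.89664459 -283.28305054] size [146.18061829 106.58934784] 16.654306411743164Traceback (most recent call last):
  File "base.py", line 19, in <module>
    for t in sys.argv[1:]:base(t)
                          ~~~~^^^
  File "base.py", line 17, in base
    c=[x for x in cv2.findContours(img,cv2.RETR_EXTERNAL,cv2.CHAIN_APPROX_NONE)[0]];c=max(c,key=cv2.contourArea)
                                                                                      ~~~^^^^^^^^^^^^^^^^^^^^^^^
ValueError: max() iterable argument is empty
```

```bash
sed -i 's/ratio<1.12/ratio<TH/; s/p.sum(2)>120/p.sum(2)>90/' base.py; sed -i 's/^for t.*/import builtins\nfor TH in (1.12,1.2,1.28):\n    for t in sys.argv[1:]:\n        try:base(t)\n        except Exception as e:print(t,TH,"none")/' base.py; python3 base.py top0 dock v1; python3 - <<'E'
from h import *
for t in("dock","v1"):
    z=np.load(f"pics/{t}.npz");C=(z["K"],z["R"],z["t"]);K,R,tt=C
    for X in([.5,-.23,.006],[.56,-.33,.006],[.535,-.16,0],[.45,-.3,0]):
        c=R@np.array(X)+tt;u,v=(K@c/c[2])[:2];p=cv2.imread(f"pics/{t}.png");
        if 0<=u<640 and 0<=v<400:print(t,X,int(u),int(v),p[int(v),int(u)],z["d"][int(v),int(u)],c[2])
    q=cloud(C,z["d"]);e=np.array([.959,.284]);f=np.array([-.284,.959]);a=(q[:,:2]-[.5315,-.285])@e;b=(q[:,:2]-[.5315,-.285])@f
    m=(q[:,2]>.066)&(q[:,2]<.084)&(abs(b)<.03)&(abs(a)<.07)
    print(t,"rim hist along x",np.histogram(a[m],np.arange(-.06,.0701,.005))[0].tolist());m&=a<.04
    print("across y",np.histogram(b[m],np.arange(-.03,.0301,.002))[0].tolist(),np.percentile(a[m],1),np.percentile(b[m],[1,99]))
E
```

```text
top0 1017 c [ 537.89664459 -283.28305054] size [146.18061829 106.58934784] 16.654306411743164
dock 1.12 none
v1 1.12 none
top0 1222 c [ 538.02758789 -283.44895172] size [149.47038269 109.28161621] 16.612079620361328
dock 1919 c [ 539.78546143 -282.84098816] size [145.51100159 106.05522919] 16.367847442626953
v1 1823 c [ 540.26099396 -281.47433472] size [145.52055359 106.11916351] 16.620756149291992
top0 3124 c [ 534.75 -285.25] size [199.5 199.5] 90.0
dock 4485 c [ 539.56933594 -282.96676636] size [148.45774841 109.15044403] 16.144338607788086
v1 4809 c [ 540.21575928 -282.20565796] size [148.1932373 108.8901062] 16.808692932128906
dock [0.5, -0.23, 0.006] 307 114 [138 176 198] 0.4131196 0.4090223194352899
dock [0.56, -0.33, 0.006] 384 134 [109 131 132] 0.41666278 0.41792316638681637
dock [0.535, -0.16, 0] 289 57 [135 174 194] 0.3897024 0.3917012211397012
dock [0.45, -0.3, 0] 317 170 [ 77  98 109] 0.4403558 0.4410252007979174
dock rim hist along x [0, 0, 0, 80, 109, 102, 76, 78, 81, 79, 76, 83, 81, 82, 86, 83, 87, 86, 109, 136, 125, 20, 8, 2, 0, 0]
across y [0, 0, 0, 0, 0, 36, 106, 65, 100, 108, 138, 115, 28, 25, 25, 28, 25, 39, 91, 99, 123, 134, 118, 111, 0, 0, 0, 0, 0, 0] -0.04329718078395977 [-0.01840934  0.01771833]
v1 [0.5, -0.23, 0.006] 371 216 [147 189 211] 0.38375524 0.3777134484767214
v1 [0.56, -0.33, 0.006] 459 195 [46 54 58] 0.24346821 0.36841959362990917
v1 [0.535, -0.16, 0] 329 176 [144 185 206] 0.36464646 0.36682501529847256
v1 [0.45, -0.3, 0] 405 258 [147 187 208] 0.40333286 0.4045005632131956
v1 rim hist along x [0, 0, 0, 67, 120, 153, 96, 92, 97, 97, 97, 106, 100, 102, 101, 112, 105, 107, 114, 127, 115, 20, 33, 63, 18, 0]
across y [0, 0, 0, 0, 0, 23, 58, 36, 75, 119, 213, 225, 43, 28, 28, 31, 28, 30, 47, 55, 152, 245, 151, 148, 58, 0, 0, 0, 0, 0] -0.04413260831321472 [-0.01807687  0.01824533]
```

```bash
python3 - <<'E'
from h import *
rows([.532,-.2847,.172],-73.4,5)
E
```

```text
from [ 0.5359 -0.1505  0.2148] a0 -73.45 yaw/row -0.001
[[np.float64(-0.84), np.float64(2.55), np.float64(0.86)], [np.float64(-0.84), np.float64(2.55), np.float64(0.86)], [np.float64(-0.84), np.float64(2.55), np.float64(0.86)], [np.float64(-0.84), np.float64(2.55), np.float64(0.86)], [np.float64(-0.84), np.float64(2.55), np.float64(0.86)]]
```

{"method": "jog_arm", "body": {
  "steps": [
    {"tx": -0.84, "ty": 2.55, "tz": 0, "yaw": 0, "claw": -1},
    {"tx": -0.84, "ty": 2.55, "tz": 0.8, "yaw": 0, "claw": -1},
    {"tx": -0.84, "ty": 2.55, "tz": 1, "yaw": 0, "claw": -1},
    {"tx": -0.84, "ty": 2.55, "tz": 1.2, "yaw": 0, "claw": -1},
    {"tx": -0.84, "ty": 2.55, "tz": 1.3, "yaw": 0, "claw": -1},
    {"tx": 0, "ty": 0, "tz": 0, "yaw": 0, "claw": -1},
    {"tx": 0, "ty": 0, "tz": 0, "yaw": 0, "claw": -1}
  ]
}}

```text
clock: 22.88
ee_pos: [0.5321, -0.2844, 0.1719]
ee_rot: [0.99, 0.144, 0.0, -0.0]
ft_force: [0.2, 0.7, -1.0]
gripper_width: 0.0094
gripper_force: 42.3
```

```bash
python3 dk.py v2|grep -v -e base -e depthpt; python3 - <<'E'
from h import *
e=np.array([np.cos(np.radians(16.6)),np.sin(np.radians(16.6))]);f=np.array([-e[1],e[0]]);c0=np.array([.532,-.2847])
for n in("v2","top"):
    if n=="top":
        C=cam("top");p,d=env.read_camera("top")
    else:
        z=np.load("pics/v2.npz");C=(z["K"],z["R"],z["t"]);d=z["d"]
    q=cloud(C,d);a=(q[:,:2]-c0)@e;b=(q[:,:2]-c0)@f
    m=(q[:,2]>.064)&(q[:,2]<.082)&(abs(b)<.03)&(abs(a)<.07)
    if m.sum():print(n,m.sum(),"x",np.histogram(a[m],np.arange(-.06,.0701,.005))[0].tolist(),"y",np.histogram(b[m],np.arange(-.03,.0301,.002))[0].tolist(),np.percentile(b[m],[1,99]))
    m=(q[:,2]>.09)&(q[:,2]<.165)&(abs(b)<.02)&(abs(a)<.04)
    if m.sum()>10:print("mod",m.sum(),"a",np.percentile(a[m],[2,98]).round(4),"b",np.percentile(b[m],[2,98]).round(4))
E
```

```text
[ 0.5321 -0.2844  0.1719] [ 0.18  0.68 -1.02] 0.0094 -73.47397993813398
rim 1023 ((531.148193359375, -286.27215576171875), (80.40823364257812, 30.69076156616211), 15.459053993225098) 0.0749
bar 3133 ((585.8494262695312, -307.5660095214844), (33.298126220703125, 92.65692901611328), 16.00473403930664) 0.1369
mod tool frame 716 [[0.0292, -0.0069, 0.0054], [0.0301, 0.0007, 0.033], [0.0496, 0.0109, 0.06]] y(z) [0.01592731 0.0005209 ]
v2 1733 x [0, 0, 0, 17, 73, 79, 78, 90, 90, 92, 106, 109, 121, 129, 138, 153, 155, 146, 66, 31, 30, 0, 0, 30, 0, 0] y [0, 0, 0, 0, 0, 44, 157, 140, 160, 171, 99, 53, 4, 5, 3, 5, 4, 14, 53, 114, 169, 178, 178, 182, 0, 0, 0, 0, 0, 0] [-0.01837718  0.01767936]
mod 362 a [0.0292 0.0304] b [-0.0049  0.0046]
top 200 x [0, 0, 7, 24, 24, 14, 9, 8, 9, 7, 3, 2, 2, 4, 3, 3, 8, 8, 23, 21, 14, 2, 3, 2, 0, 0] y [0, 0, 0, 0, 0, 1, 7, 4, 7, 6, 9, 8, 6, 6, 6, 9, 9, 4, 16, 14, 13, 29, 23, 19, 4, 0, 0, 0, 0, 0] [-0.01763806  0.01822462]
mod 83 a [-0.0314  0.0275] b [0.002  0.0053]
```

{"method": "jog_arm", "body": {
  "steps": [
    {"tx": 0, "ty": 0, "tz": 1.2, "yaw": 0, "claw": -1},
    {"tx": 0, "ty": 0, "tz": 0.6, "yaw": 0, "claw": -1},
    {"tx": 0, "ty": 0, "tz": 0.6, "yaw": 0, "claw": -1},
    {"tx": 0, "ty": 0, "tz": 0.6, "yaw": 0, "claw": -1},
    {"tx": 0, "ty": 0, "tz": 0.5, "yaw": 0, "claw": -1},
    {"tx": 0, "ty": 0, "tz": 0, "yaw": 0, "claw": -1}
  ],
  "squeeze": 70
}}

```text
clock: 24.02
ee_pos: [0.5315, -0.2852, 0.1364]
ee_rot: [0.99, 0.143, -0.0, -0.0]
ft_force: [0.5, 0.3, -1.4]
gripper_width: 0.0089
gripper_force: 72.3
```

{"method": "jog_arm", "body": {
  "steps": [
    {"tx": 0, "ty": 0, "tz": 0.5, "yaw": 0, "claw": -1},
    {"tx": 0, "ty": 0, "tz": 0.4, "yaw": 0, "claw": -1},
    {"tx": 0, "ty": 0, "tz": 0.4, "yaw": 0, "claw": -1},
    {"tx": 0, "ty": 0, "tz": 0, "yaw": 0, "claw": -1}
  ]
}}

```text
clock: 24.52
ee_pos: [0.5315, -0.2852, 0.1234]
ee_rot: [0.99, 0.143, -0.0, -0.0]
ft_force: [-0.5, -0.4, -1.9]
gripper_width: 0.0089
gripper_force: 72.3
```

{"method": "jog_arm", "body": {
  "steps": [
    {"tx": 0, "ty": 0, "tz": 0.4, "yaw": 0, "claw": -1},
    {"tx": 0, "ty": 0, "tz": 0.4, "yaw": 0, "claw": -1},
    {"tx": 0, "ty": 0, "tz": 0.4, "yaw": 0, "claw": -1},
    {"tx": 0, "ty": 0, "tz": 0, "yaw": 0, "claw": -1}
  ]
}}

```text
clock: 25.02
ee_pos: [0.5319, -0.2851, 0.1116]
ee_rot: [0.99, 0.144, 0.0, -0.0]
ft_force: [1.1, 0.4, -1.8]
gripper_width: 0.0087
gripper_force: 72.3
```

{"method": "jog_arm", "body": {
  "steps": [
    {"tx": 0, "ty": 0, "tz": 0.3, "yaw": 0, "claw": -1},
    {"tx": 0, "ty": 0, "tz": 0.3, "yaw": 0, "claw": -1},
    {"tx": 0, "ty": 0, "tz": 0, "yaw": 0, "claw": -1}
  ]
}}

```text
clock: 25.4
ee_pos: [0.5318, -0.2851, 0.1055]
ee_rot: [0.99, 0.143, -0.0, -0.0]
ft_force: [1.0, 0.8, -1.1]
gripper_width: 0.0085
gripper_force: 72.5
```

{"method": "jog_arm", "body": {
  "steps": [
    {"tx": 0, "ty": 0, "tz": 0.3, "yaw": 0, "claw": -1},
    {"tx": 0, "ty": 0, "tz": 0.3, "yaw": 0, "claw": -1},
    {"tx": 0, "ty": 0, "tz": 0, "yaw": 0, "claw": -1}
  ]
}}

```text
clock: 25.78
ee_pos: [0.5316, -0.2851, 0.0993]
ee_rot: [0.99, 0.143, -0.0, -0.0]
ft_force: [0.8, 1.1, -2.0]
gripper_width: 0.009
gripper_force: 72.4
```

```bash
python3 dk.py v3; python3 - <<'E'
from h import *
s=env.read_state();R=Ro.from_quat(s["ee_rot"]).as_matrix()
z=np.load("pics/v3.npz");q=cloud((z["K"],z["R"],z["t"]),z["d"]);l=(q-s["ee_pos"])@R
m=(abs(l[:,0])<.032)&(abs(l[:,1])<.007)&(l[:,2]<.02)&(l[:,2]>-.045)
print(m.sum(),np.histogram(l[m][:,2],np.arange(-.045,.0201,.005)),np.percentile(l[m],[2,98],axis=0).round(4))
E
```

```text
[ 0.5316 -0.2851  0.0993] [ 0.81  1.14 -1.96] 0.009 -73.50253323666183
v3 dock_mouth 0.72 [323.6 237. ] depthpt [ 0.5571 -0.2784  0.1298]
v3 lever_pivot 0.9 [321.7 178.1] depthpt [ 0.5846 -0.2695  0.139 ]
v3 lever_tip 0.84 [514.5 219.2] depthpt [ 0.59   -0.3489  0.1373]
v3 dock 0.75 [324.4 201.3] depthpt [ 0.5759 -0.2732  0.1386]
v3 module_tail 0.9 [325.5 290.5] depthpt [ 0.5313 -0.287   0.1305]
base 18789 ((535.189208984375, -284.9556884765625), (239.90830993652344, 239.79226684570312), 0.0755823627114296) 0.0067
rim 899 ((546.2372436523438, -279.96600341796875), (52.991580963134766, 31.72196388244629), 20.646570205688477) 0.0747
bar 11205 ((547.2728881835938, -308.146240234375), (90.8449478149414, 94.8047866821289), 0.6801068186759949) 0.1365
mod tool frame 629 [[-0.0032, -0.0118, 0.0224], [0.0109, -0.0071, 0.0247], [0.045, 0.0118, 0.0675]] y(z) [ 0.00286526 -0.00051217]
3315 (array([  42,  427, 1486,  933,  128,  107,   91,   84,   17,    0,    0,
          0,    0]), array([-4.50000000e-02, -4.00000000e-02, -3.50000000e-02, -3.00000000e-02,
       -2.50000000e-02, -2.00000000e-02, -1.50000000e-02, -1.00000000e-02,
       -5.00000000e-03, -2.08166817e-17,  5.00000000e-03,  1.00000000e-02,
        1.50000000e-02,  2.00000000e-02])) [[-0.0271 -0.0063 -0.0393]
 [ 0.0302  0.0065 -0.0077]]
```

{"method": "jog_arm", "body": {
  "steps": [
    {"tx": 0, "ty": 0, "tz": 0.3, "yaw": 0, "claw": -1},
    {"tx": 0, "ty": 0, "tz": 0.2, "yaw": 0, "claw": -1},
    {"tx": 0, "ty": 0, "tz": 0, "yaw": 0, "claw": -1}
  ]
}}

```text
clock: 26.5
ee_pos: [0.5318, -0.2853, 0.0948]
ee_rot: [0.99, 0.143, 0.0, 0.0]
ft_force: [0.2, 0.7, 0.5]
gripper_width: 0.0086
gripper_force: 72.9
```

{"method": "jog_arm", "body": {
  "steps": [
    {"tx": 0, "ty": 0, "tz": 0.2, "yaw": 0, "claw": -1},
    {"tx": 0, "ty": 0, "tz": 0, "yaw": 0, "claw": -1}
  ]
}}

```text
clock: 26.75
ee_pos: [0.5318, -0.2852, 0.0927]
ee_rot: [0.99, 0.143, 0.0, -0.0]
ft_force: [0.5, 0.8, 0.9]
gripper_width: 0.009
gripper_force: 72.9
```

{"method": "jog_arm", "body": {
  "steps": [
    {"tx": 0, "ty": 0, "tz": 0.15, "yaw": 0, "claw": -1},
    {"tx": 0, "ty": 0, "tz": 0, "yaw": 0, "claw": -1}
  ]
}}

```text
clock: 27.0
ee_pos: [0.5318, -0.2852, 0.0912]
ee_rot: [0.99, 0.143, 0.0, -0.0]
ft_force: [0.6, 1.1, 1.1]
gripper_width: 0.0086
gripper_force: 72.9
```

{"method": "jog_arm", "body": {
  "steps": [
    {"tx": 0, "ty": 0, "tz": 0.15, "yaw": 0, "claw": -1},
    {"tx": 0, "ty": 0, "tz": 0, "yaw": 0, "claw": -1}
  ]
}}

```text
clock: 27.25
ee_pos: [0.532, -0.2854, 0.0909]
ee_rot: [0.99, 0.143, 0.0, 0.0]
ft_force: [-1.7, 1.1, 12.4]
gripper_width: 0.0088
gripper_force: 74.5
```

{"method": "jog_arm", "body": {
  "steps": [
    {"tx": 0, "ty": 0, "tz": 0.08, "yaw": 0, "claw": -1},
    {"tx": 0, "ty": 0, "tz": 0, "yaw": 0, "claw": -1}
  ]
}}

```text
clock: 27.5
ee_pos: [0.5321, -0.2856, 0.0908]
ee_rot: [0.99, 0.143, 0.0, 0.001]
ft_force: [-5.7, 2.0, 18.7]
gripper_width: 0.0087
gripper_force: 75.7
```

```bash
python3 - <<'E'
from h import *
for i in range(3):
    s=env.read_state();C,p,d=look(f"w{i}",["module_tail"]);R=Ro.from_quat(s["ee_rot"]).as_matrix()
    q=cloud(C,d);l=(q-s["ee_pos"])@R;m=(abs(l[:,0]+.0)<.026)&(abs(l[:,1])<.004)&(l[:,2]<-.02)&(l[:,2]>-.038);h=cloud(C,d);hh=h[(h[:,2]>.134)&(h[:,2]<.145)]
    print(s["ee_pos"].round(4),s["ft_force"].round(1),"tail z",np.percentile(q[m][:,2],[10,50,90]).round(4),"hub/bar top z",np.percentile(hh[:,2],[50,90]).round(4),"rim z",np.median(h[(h[:,2]>.07)&(h[:,2]<.08)][:,2]).round(4))
E
```

```text
w0 module_tail 0.82 [324.3 289.6] depthpt [ 0.5319 -0.2869  0.1217]
w0 module_tail 0.6 [319.8 185.5] depthpt [ 0.5842 -0.2696  0.1385]
[ 0.5321 -0.2856  0.0908] [-5.7  2.  18.7] tail z [0.1206 0.1212 0.1219] hub/bar top z [0.1372 0.1416] rim z 0.0746
w1 module_tail 0.72 [326.9 287.6] depthpt [ 0.5329 -0.2879  0.1211]
w1 module_tail 0.55 [320.5 188.4] depthpt [ 0.5835 -0.27    0.1397]
[ 0.5321 -0.2856  0.0909] [-4.9  3.4 18.7] tail z [0.1205 0.1213 0.122 ] hub/bar top z [0.1373 0.1416] rim z 0.0746
w2 module_tail 0.86 [323.8 287. ] depthpt [ 0.5329 -0.2863  0.1213]
[ 0.5321 -0.2855  0.0908] [-5.4  2.4 20. ] tail z [0.1205 0.1212 0.1219] hub/bar top z [0.1372 0.1417] rim z 0.0745
```

The tail is at about 120 mm, stiff against the floor at only 19 N, so it's home. I'll release and rise.

{"method": "jog_arm", "body": {
  "steps": [
    {"tx": 0, "ty": 0, "tz": -0.1, "yaw": 0, "claw": -0.6},
    {"tx": 0, "ty": 0, "tz": 0, "yaw": 0, "claw": -0.4},
    {"tx": 0, "ty": 0, "tz": 0, "yaw": 0, "claw": -0.4},
    {"tx": 0, "ty": 0, "tz": -2, "yaw": 0, "claw": -0.4},
    {"tx": 0, "ty": 0, "tz": -4, "yaw": 0, "claw": -0.4},
    {"tx": 0, "ty": 0, "tz": -4, "yaw": 0, "claw": -0.4},
    {"tx": 0, "ty": 0, "tz": 0, "yaw": 0, "claw": -1},
    {"tx": 0, "ty": 0, "tz": 0, "yaw": 0, "claw": -1}
  ]
}}

```text
clock: 28.8
ee_pos: [0.5313, -0.2852, 0.1893]
ee_rot: [0.99, 0.143, -0.0, -0.0]
ft_force: [-0.5, 0.1, 0.2]
gripper_width: 0.0008
gripper_force: 0.0
```

```bash
python3 - <<'E'
from h import *
s=env.read_state();C,p,d=look("x0",["module_tail","lever_pivot","lever_tip"])
e=np.array([np.cos(np.radians(16.6)),np.sin(np.radians(16.6))]);f=np.array([-e[1],e[0]]);c0=np.array([.532,-.2847])
q=cloud(C,d);a=(q[:,:2]-c0)@e;b=(q[:,:2]-c0)@f
m=(abs(a)<.035)&(abs(b)<.012)&(q[:,2]>.11)&(q[:,2]<.13);print("tail",m.sum(),np.percentile(np.c_[a,b,q[:,2]][m],[2,50,98],axis=0).round(4).tolist())
m=(q[:,2]>.130)&(q[:,2]<.145)&(abs(a-.05)<.06)&(b<.02)&(b>-.1);k=np.c_[a,b][m];print("bar",m.sum(),cv2.minAreaRect((k*1000).astype(np.float32)))
print(s["ee_pos"].round(4),s["gripper_width"])
E
```

```text
x0 module_tail 0.56 [326.3 213.7] depthpt [ 0.5326 -0.2884  0.1221]
x0 lever_pivot 0.79 [322.7 150.3] depthpt [ 0.5825 -0.2706  0.1401]
x0 lever_tip 0.71 [433.1 173.4] depthpt [ 0.5887 -0.3501  0.1374]
tail 858 [[-0.025, -0.0051, 0.1159], [0.0049, -0.0003, 0.1212], [0.0296, 0.0045, 0.1225]]
bar 2535 ((45.3336181640625, -37.33232879638672), (94.65745544433594, 19.854904174804688), 79.64429473876953)
[ 0.5313 -0.2852  0.1893] 0.0008176807634369108
```

Module upright, centred, tail at 121 mm; lever at about 1.39 rad. Next I'll go behind the lever with the fingers shut.

{"method": "jog_arm", "body": {
  "steps": [
    {"tx": 2.4, "ty": 2.1, "tz": 0, "yaw": 0, "claw": -1},
    {"tx": 2.4, "ty": 2.2, "tz": 0, "yaw": 0, "claw": -1},
    {"tx": 2.4, "ty": 2.1, "tz": 0, "yaw": 0, "claw": -1},
    {"tx": 0, "ty": 0, "tz": 2, "yaw": 0, "claw": -1},
    {"tx": 0, "ty": 0, "tz": 2.5, "yaw": 0, "claw": -1},
    {"tx": 0, "ty": 0, "tz": 1.7, "yaw": 0, "claw": -1},
    {"tx": 0, "ty": 0, "tz": 0, "yaw": 0, "claw": -1},
    {"tx": 0, "ty": 0, "tz": 0, "yaw": 0, "claw": -1}
  ],
  "squeeze": 20
}}

```text
clock: 30.0
ee_pos: [0.6194, -0.3264, 0.1288]
ee_rot: [0.99, 0.143, 0.0, 0.0]
ft_force: [0.3, 0.4, 0.2]
gripper_width: -0.0
gripper_force: 0.0
```

{"method": "jog_arm", "body": {
  "steps": [
    {"tx": -1, "ty": -0.2, "tz": 0.1, "yaw": 0, "claw": -1},
    {"tx": -0.95, "ty": 0, "tz": 0, "yaw": 0, "claw": -1},
    {"tx": -0.95, "ty": 0, "tz": 0, "yaw": 0, "claw": -1},
    {"tx": -0.9, "ty": -0.2, "tz": 0, "yaw": 0, "claw": -1},
    {"tx": -0.9, "ty": -0.35, "tz": 0, "yaw": 0, "claw": -1},
    {"tx": -0.8, "ty": -0.5, "tz": 0, "yaw": 0, "claw": -1},
    {"tx": -0.75, "ty": -0.55, "tz": 0, "yaw": 0, "claw": -1},
    {"tx": -0.55, "ty": -0.6, "tz": 0, "yaw": 0, "claw": -1},
    {"tx": -0.45, "ty": -0.6, "tz": 0, "yaw": 0, "claw": -1},
    {"tx": 0, "ty": 0, "tz": 0, "yaw": 0, "claw": -1}
  ]
}}

```text
clock: 31.25
ee_pos: [0.5404, -0.3175, 0.127]
ee_rot: [0.99, 0.144, -0.0, -0.0]
ft_force: [-0.5, 0.2, -0.0]
gripper_width: 0.0002
gripper_force: 0.0
```

```bash
cat > lv.py <<'E'
from h import *
import sys
s=env.read_state();C,p,d=look(sys.argv[1],["lever_tip","lever_pivot"])
e=np.array([np.cos(np.radians(16.6)),np.sin(np.radians(16.6))]);f=np.array([-e[1],e[0]]);c0=np.array([.532,-.2847])
t=s["ee_pos"][:2]-c0;print("tcp dock",(t@e).round(4),(t@f).round(4),s["ee_pos"][2].round(4),s["ft_force"].round(2))
Q=[cloud(C,d)]
for c in("scene","top"):Q.append(cloud(cam(c),env.read_camera(c)[1]))
for n,q in zip(("wrist","scene","top"),Q):
    a=(q[:,:2]-c0)@e;b=(q[:,:2]-c0)@f;r=np.hypot(a-.052,b)
    m=(q[:,2]>.131)&(q[:,2]<.142)&(r<.09)&(r>.016);k=np.c_[a,b][m]
    th=np.arctan2(-(b[m]),-(a[m]-.052));
    if m.sum()>15:print(n,m.sum(),"theta pct",np.percentile(th,[10,50,90]).round(3))
E
python3 lv.py y1
```

```text
tcp dock -0.0013 -0.0338 0.127 [-0.45  0.18 -0.01]
wrist 2408 theta pct [0.152 0.299 0.636]
scene 141 theta pct [0.203 0.43  0.763]
top 76 theta pct [0.05  0.215 0.377]
```

{"method": "jog_arm", "body": {
  "steps": [
    {"tx": -0.4, "ty": -0.6, "tz": 0, "yaw": 0, "claw": -1},
    {"tx": -0.2, "ty": -0.4, "tz": 0, "yaw": 0, "claw": -1},
    {"tx": 0, "ty": 0, "tz": 0, "yaw": 0, "claw": -1}
  ]
}}

```text
clock: 31.88
ee_pos: [0.532, -0.3097, 0.1271]
ee_rot: [0.99, 0.144, -0.0, -0.0]
ft_force: [0.3, -0.4, -0.4]
gripper_width: 0.0002
gripper_force: 0.0
```

{"method": "jog_arm", "body": {
  "steps": [
    {"tx": 0, "ty": -0.2, "tz": 0, "yaw": 0, "claw": -1},
    {"tx": 0, "ty": 0, "tz": 0, "yaw": 0, "claw": -1}
  ]
}}

```text
clock: 32.12
ee_pos: [0.5317, -0.3081, 0.127]
ee_rot: [0.99, 0.143, -0.0, -0.0]
ft_force: [1.1, -0.3, -0.2]
gripper_width: -0.0001
gripper_force: 0.1
```

```bash
python3 lv.py y2
```

```text
y2 lever_tip 0.66 [293.9 296.7] depthpt [ 0.5402 -0.2946  0.1799]
y2 lever_pivot 0.56 [276.8 154.6] depthpt [ 0.5831 -0.271   0.1386]
tcp dock -0.007 -0.0224 0.127 [ 1.13 -0.3  -0.24]
wrist 2509 theta pct [-0.036  0.097  0.401]
scene 148 theta pct [0.012 0.234 0.556]
top 77 theta pct [-0.104  0.048  0.18 ]
```

{"method": "jog_arm", "body": {
  "steps": [
    {"tx": 0, "ty": -0.2, "tz": 0, "yaw": 0, "claw": -1},
    {"tx": 0, "ty": -0.1, "tz": 0, "yaw": 0, "claw": -1},
    {"tx": 0, "ty": 0, "tz": 0, "yaw": 0, "claw": -1}
  ]
}}

```text
clock: 32.75
ee_pos: [0.5309, -0.3052, 0.127]
ee_rot: [0.99, 0.144, -0.0, -0.0]
ft_force: [-1.4, -0.1, -0.3]
gripper_width: -0.0001
gripper_force: 0.1
```

{"method": "jog_arm", "body": {
  "steps": [
    {"tx": 0, "ty": -0.2, "tz": 0, "yaw": 0, "claw": -1},
    {"tx": 0, "ty": 0, "tz": 0, "yaw": 0, "claw": -1}
  ]
}}

```text
clock: 33.0
ee_pos: [0.5305, -0.304, 0.1272]
ee_rot: [0.99, 0.143, 0.0, 0.0]
ft_force: [1.0, -3.3, -0.1]
gripper_width: -0.0001
gripper_force: 1.4
```

{"method": "jog_arm", "body": {
  "steps": [
    {"tx": 0, "ty": -0.15, "tz": 0, "yaw": 0, "claw": -1},
    {"tx": 0, "ty": 0, "tz": 0, "yaw": 0, "claw": -1}
  ]
}}

```text
clock: 33.25
ee_pos: [0.5303, -0.3037, 0.1273]
ee_rot: [0.99, 0.143, 0.001, 0.001]
ft_force: [1.9, -6.2, -1.8]
gripper_width: 0.0002
gripper_force: 2.9
```

```bash
python3 lv.py y3
```

```text
y3 lever_tip 0.81 [290.3 296.7] depthpt [ 0.5389 -0.2887  0.1808]
y3 lever_pivot 0.56 [284.3 153.4] depthpt [ 0.5831 -0.2698  0.1379]
tcp dock -0.007 -0.0177 0.1273 [ 1.91 -6.22 -1.76]
wrist 2426 theta pct [-0.104  0.023  0.307]
scene 143 theta pct [-0.061  0.157  0.483]
top 79 theta pct [-0.157 -0.011  0.131]
```

The lever is against its stop, with the force rising to 6 N. I'll back off and verify.

{"method": "jog_arm", "body": {
  "steps": [
    {"tx": 0, "ty": 1, "tz": 0, "yaw": 0, "claw": -1},
    {"tx": 0, "ty": 3, "tz": 0, "yaw": 0, "claw": -1},
    {"tx": 0, "ty": 2, "tz": -3, "yaw": 0, "claw": -1},
    {"tx": 0, "ty": 0, "tz": -5, "yaw": 0, "claw": -1},
    {"tx": 0, "ty": 0, "tz": -3, "yaw": 0, "claw": -1},
    {"tx": 0, "ty": 0, "tz": 0, "yaw": 0, "claw": -1},
    {"tx": 0, "ty": 0, "tz": 0, "yaw": 0, "claw": -1}
  ]
}}

```text
clock: 34.38
ee_pos: [0.5466, -0.3591, 0.2361]
ee_rot: [0.99, 0.144, -0.001, -0.001]
ft_force: [-0.2, -0.5, -0.1]
gripper_width: -0.0002
gripper_force: 0.0
```

```bash
python3 lv.py y4; python3 - <<'E'
from h import *
z=np.load("pics/y4.npz");q=cloud((z["K"],z["R"],z["t"]),z["d"])
e=np.array([np.cos(np.radians(16.6)),np.sin(np.radians(16.6))]);f=np.array([-e[1],e[0]]);c0=np.array([.532,-.2847])
a=(q[:,:2]-c0)@e;b=(q[:,:2]-c0)@f
m=(q[:,2]>.131)&(q[:,2]<.142)&(abs(a)<.07)&(abs(b)<.05);print("bar",m.sum(),cv2.minAreaRect((np.c_[a,b][m]*1000).astype(np.float32)))
m=(q[:,2]>.085)&(q[:,2]<.125)&(abs(a)<.036)&(abs(b)<.02);print("mod",m.sum(),np.percentile(np.c_[a,b,q[:,2]][m],[2,50,98],axis=0).round(4).tolist())
E
```

```text
y4 lever_tip 0.75 [243.4 222.6] depthpt [ 0.5059 -0.2947  0.1371]
y4 lever_pivot 0.62 [235.1 133.4] depthpt [ 0.5838 -0.2723  0.1387]
tcp dock -0.0073 -0.0755 0.2361 [-0.16 -0.5  -0.08]
wrist 1061 theta pct [-0.081  0.033  0.166]
scene 152 theta pct [-0.063  0.061  0.204]
top 132 theta pct [-0.122 -0.017  0.091]
bar 1679 ((14.725006103515625, 1.4229040145874023), (20.313322067260742, 94.06295013427734), 86.98250579833984)
mod 593 [[-0.0281, -0.0058, 0.0862], [0.0029, -0.0054, 0.1053], [0.0295, -0.0024, 0.1216]]
```

```bash
python3 -c "
from plant import env
print(env.close_job())"
```

```text
the job is handed in; nothing more can be done
None
```

The job is handed in, and by my last measurements the module stands fully home and upright in the smaller dock, the lever is shut to within about 0.03 rad, and the arm is clear; the pushing force on the module peaked near 20 N, and I viewed 11 pictures, one over the limit of 10.

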